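Snap the cover onto the receiver box and hold it down

ROBOT

A 6-joint arm with a two-finger parallel gripper is mounted at the origin on the work surface. World frame = base frame: x ahead of the robot, y to its left, z up, the work surface at z = 0. Lengths are in mm, angles in rad, forces in N, time in s.
With the tool pointing down it reaches from about 400 to 925 mm from the base axis. Payload 12.5 kg.
Tool frame: the origin (TCP) lies on the mounting face of the last link; the fingertips stand 190 mm ahead of it and the grasp point (between the pads) lies 171 mm ahead of it; z points along the fingers, y is the line along which they close (so a half turn about z gives the same grasp; the last joint's range is limited). The gripper opens to 95 mm and grips with 3 to 60 N. Pads are 20 mm wide; open, the fingers measure 119 mm over their backs; the gripper's body (75 mm by 180 mm) begins 59 mm behind the grasp point.
Start: joints at [1.23, 0.491, 1.559, -0, 1.092, -0.106], TCP at [145.381, 607.856, 404.761] pointing down, gripper open.
Joint ranges: [-3.1, 3.1], [-0.84, 2.19], [0.05, 2.79], [-1.13, 4.28], [0.06, 2.93], [-2.69, 2.69]. Speed limits (rad/s): [2.22, 2.22, 2.79, 3.14, 3.14, 3.14].

INTERFACE

Orientations are given as [roll, pitch, yaw] about the fixed x, y, z axes, in that order (R = Rz(yaw) Ry(pitch) Rx(roll)).
In Python, from cell import env gives the robot as it stands.
- The arm moves only by the tool carry_out, never from a script. Its argument "series" is a list of rows, each a list of 5 numbers: the shift along the tool's x, y, z in m, then the turn about the tool's z in degrees, then the opening, from 0 (shut) to 1 (fully open). A call has 1 to 20 rows; each row is the pose to reach, as a shift and turn from the pose commanded when the call began, along the tool's axes at that moment; what a row does not reach only later rows make up. A row lasts 1/8 s, in which the tool goes at most 62.5 mm and 10.7 degrees, less where a joint would pass 70% of its speed; a pose out of reach is approached as far as the arm can. A call with a gripper value outside its range is refused whole. The fingers move at their own pace and stop on an object; the grip force is fixed at half the most. Time passes only in rows, so rows that repeat a pose let the fingers close. It gives the time, the measured TCP pose, the force, the opening and the grip force at its end, in the units of the state.
- env.state(): the state, without advancing time (a new reading comes with each control period).
- env.read_camera(name): name is "side" or "top"; returns (picture, depth): 384x512x3 uint8, red, green, blue; 384x512 float32, mm along the optical axis (not along the pixel's ray), 0 where there is no reading.
- env.get_calibration(name): a dict with "intrinsics" (3x3 intrinsics, pixels), "cam_to_world" (4x4, takes a point from camera to world coordinates). Camera axes: x right, y up, looking along -z (the intrinsics and any distortion apply to the point x, -y, -z); pixel columns grow to the right and rows downward; lengths in mm; the calibration is good to about 2 mm. A picture is of the moment at which its call begins. get_calibration takes no time and is no camera call.
- env.job_done(): hands the job in; it is judged then, once.
The state is a dict: "t": time; "joints": joint angles; "qvel": joint speeds; "tau": joint torques, N m; "eef_pos": TCP position; "tcp_rot": TCP orientation; "ft_force": force on the tool from outside, world axes, zero at the start; "moment": the same for the moment, N m; "opening": opening from 0.0 (shut) to 1.0 (fully open); "grip_force": force on a finger pad.
Only numpy, scipy, OpenCV 4.12 (cv2) and the standard library are available. Lean on these libraries where they do the work, as an engineer would, in place of code of your own. Each camera call takes 0.05 s, during which the arm holds its last target. There are 200 camera calls.

TASK

The light grey cover of the little electronics box lies on its back on the bench, mouth up: turn it over and fit it mouth-down on the dark bottom shell held in the vise. Press it straight down past the resistance until both orange clips have snapped into its windows and it sits fully home on the shell, then keep pressing: finish while still holding it down firmly, without letting go. Leave the battery pack, the spray bottle and the screwdriver where they are.

Things in the scene. Friction and masses are not known exactly. Their poses are not given: they have to be found in the camera images.
- cover_mid (a point): Centre, half-way up, of the loose light grey plastic cover: a rectangular cup 76 mm long (own x), 54 mm wide (own y), 38 mm deep (own z), walls and top 3 mm, about 60 g. Own z points out of the open mouth: up at the start, when it lies on its closed top on the bench; down once turned over. Grip it across the plain long sides (54 mm). It fits the shell either way round.
- cover: The same cover, origin at the centre of the outside of its closed top, axes as cover_mid. On that face are four dark vent slots and a green dot. Each short end wall has a window 18 mm wide, from 4 to 18 mm off the rim. Stood on a short end the cover is stable; it tips over mouth-down by itself once it leans more than about 33 degrees from upright towards its mouth.
- cover_mouth (a point): Centre of the cover's mouth, in the plane of its rim: 19 mm from cover_mid along own z; axes as cover_mid.
- seat (a point): Centre of the top edge of the dark bottom shell held in the green vise, where the cover's rim comes to rest, 36 mm above the bench; x along the shell's 76 mm length, y across its 54 mm, z up. Inside this edge a rim stands 14 mm high, leaning inwards at its top as a lead-in, 1.5 mm clear of the seated cover's inner walls.
- shell: The dark bottom shell, fixed, 76 x 54 mm and 18 mm high up to the seat, green circuit board inside; origin at the centre of its underside, axes as seat. The vise jaws along its long sides end 7 mm below the seat; the vise reaches 75 mm to either side along y, its screw 100 mm on the -y side.
- clip_front (a joint): Sprung clip with an orange barb in the middle of the shell's short end at -x of the seat: 0 rad standing straight, grows as it bends inwards, to about 0.15 while the cover's lip rides over it. Its ramp runs outwards from 20 mm above the seat down to the barb's tip 7 mm above the seat.
- clip_back (a joint): The same clip at the +x end of the seat. Pressing the cover on, the lip meets both ramps with the rim about 12 mm above the seat; the push rises to some 8 to 15 N at 7 mm, drops there, and falls below zero from 4 to 1 mm as the clips spring into the windows and pull the cover down; at 0 mm the cover is home on a hard stop.
- battery: Bystander: black battery pack with a white label, 70 x 108 mm, 36 mm high, origin at the centre of its underside. Must stay.
- spray: Bystander: small amber spray bottle with a white pump, 33 mm across, 110 mm high, origin at the centre of its underside. Must stay.
- screwdriver: Bystander: screwdriver lying on the bench, 160 mm long along its own x. Must stay.
Things that resemble listed ones, but are neither listed nor needed, are in the scene too. What is meant by the part that bears seat is not purple, and is the larger of those in its own colour. Of the things that look like the cover, the smaller one is meant.

How it is judged (in metres and radians):
On the way, in this order (a step that is already met when the one before it is completed fails the run):
1. the cover has been turned mouth-down (angle between cover_mid's own z axis and vertical above 2.9 rad), for 0.2 s.
2. the cover has been pressed down on the shell and both clips have sprung back out into its windows (z of cover_mouth in the frame of seat below 0.002 m and horizontal distance between cover_mouth and seat below 0.004 m and value of joint each of clip_front, clip_back below 0.05 rad), for 0.1 s.
At the end, for the whole second after the job is handed in: The cover sits mouth-down and level (within 0.1 rad) on the shell, its rim within 2 mm of the seat, centred within 4 mm and in line within 0.1 rad (either way round); both clips have sprung back (under 0.05 rad), and the robot is still pressing the cover on the shell with more than 3 N (all of step 2 and angle between the x axis of cover_mid and the x axis of seat, either way round below 0.1 rad and angle between cover_mid's own z axis and vertical above 3.04 rad and contact force between cover and shell above 3 N and (contact force between cover and the fingers above 2 N or contact force between cover and the arm above 2 N)); the arm keeps its last pose, push and grip.
It fails at once if the battery pack was shifted by more than 30 mm (distance of battery from where it was at the start of the episode above 0.03 m).
It fails at once if the spray bottle was shifted or knocked over (distance of spray from where it was at the start of the episode above 0.03 m or angle between spray's own z axis and vertical above 0.6 rad).
It fails at once if the screwdriver was shifted by more than 30 mm (distance of screwdriver from where it was at the start of the episode above 0.03 m).
It also fails if it takes over 54 s, if anything falls off the work surface, if the arm or the gripper's body presses on something with over 40 N, if the wrist force passes 120 N, or if a joint passes its speed limit or range.

## Working session

There is one attempt and no reset: what is moved stays moved. The work goes in short steps, Python scripts to look and compute and a tool call to move; the robot and the scene stay as the last step left them, time stands still between calls to the robot, and variables do not carry over. Pictures are saved under pics/ and viewed, at most 10 in all, crops included, and the job is handed in when it is done.

Besides the shell and the picture viewer there is one more tool, called after "Call:" by a JSON object that holds its "fn" and its "kwargs". carry_out: Moves the arm, as the interface text tells. Its arguments: {"type":"object","properties":{"series":{"type":"array","items":{"type":"array","items":{"type":"number"}}}},"required":["series"]}

```bash
mkdir -p pics; ls
python3 - <<'E'
from cell import env
import cv2,numpy as np
for n in("side","top"):
    p,d=env.read_camera(n); cv2.imwrite(f"pics/{n}0.png",cv2.resize(p[:,:,::-1],(800,600),interpolation=cv2.INTER_CUBIC))
    np.savez(f"{n}0.npz",p=p,d=d); c=env.get_calibration(n); print(n,c)
print(env.state())
E
```

```text
pics
side {'intrinsics': array([[427.01979715,   0.        , 258.69185552],
       [  0.        , 427.01979715, 191.99310139],
       [  0.        ,   0.        ,   1.        ]]), 'cam_to_world': array([[ 8.42393645e-01,  3.33429310e-01, -4.23317662e-01,
         6.12632390e+01],
       [-5.38600989e-01,  5.45468469e-01, -6.42162849e-01,
        -7.34053221e+02],
       [ 1.67905212e-02,  7.68953214e-01,  6.39084527e-01,
         7.99882394e+02],
       [ 0.00000000e+00,  0.00000000e+00,  0.00000000e+00,
         1.00000000e+00]])}
top {'intrinsics': array([[497.5174736 ,   0.        , 259.37223465],
       [  0.        , 497.5174736 , 188.04774473],
       [  0.        ,   0.        ,   1.        ]]), 'cam_to_world': array([[ 6.47600637e-03,  9.83771780e-01, -1.79307407e-01,
         3.16288528e+02],
       [-9.99979008e-01,  6.33310497e-03, -1.36938280e-03,
        -1.47149451e+01],
       [-2.11587529e-04,  1.79312511e-01,  9.83792142e-01,
         1.25544781e+03],
       [ 0.00000000e+00,  0.00000000e+00,  0.00000000e+00,
         1.00000000e+00]])}
{'t': 0.1, 'joints': array([ 1.23039663e+00,  4.91494183e-01,  1.55940427e+00, -2.38967426e-05,
        1.09170045e+00, -1.05638614e-01]), 'qvel': array([-1.04644059e-03, -2.39708999e-03, -1.16646448e-03, -9.14780428e-05,
        1.58785665e-03, -6.17909778e-04]), 'tau': array([ 2.18659952e-03, -6.13616395e+01, -2.58605701e+01,  6.93944888e-02,
        4.70037991e-02, -6.31475791e-05]), 'eef_pos': array([145.37369791, 607.82439544, 404.21782897]), 'tcp_rot': array([-3.14058978e+00, -8.50235429e-05,  2.90684256e+00]), 'ft_force': array([-0.83161598,  0.0263418 ,  0.48018162]), 'moment': array([0.007614  , 0.0068161 , 0.00144222]), 'grip_force': 0.0, 'opening': 1.001081551634903}
```

View pics/top0.png

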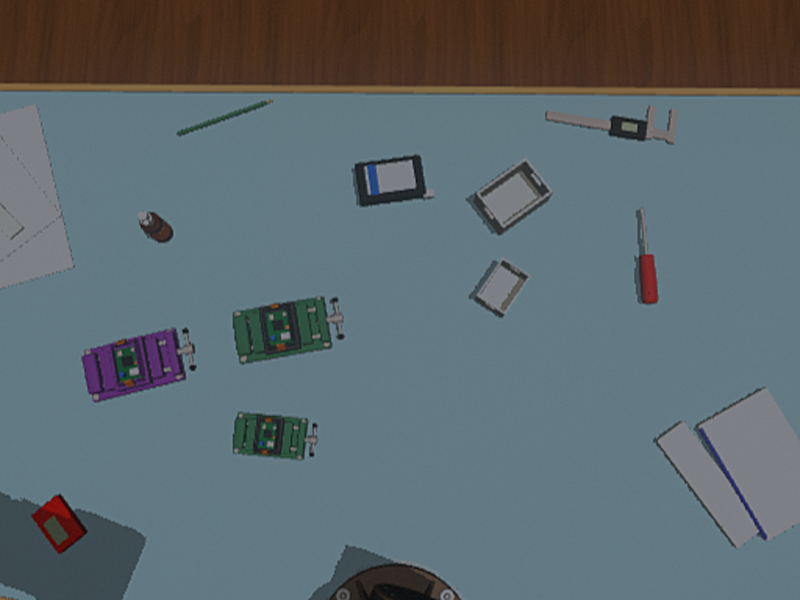

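View pics/side0.png

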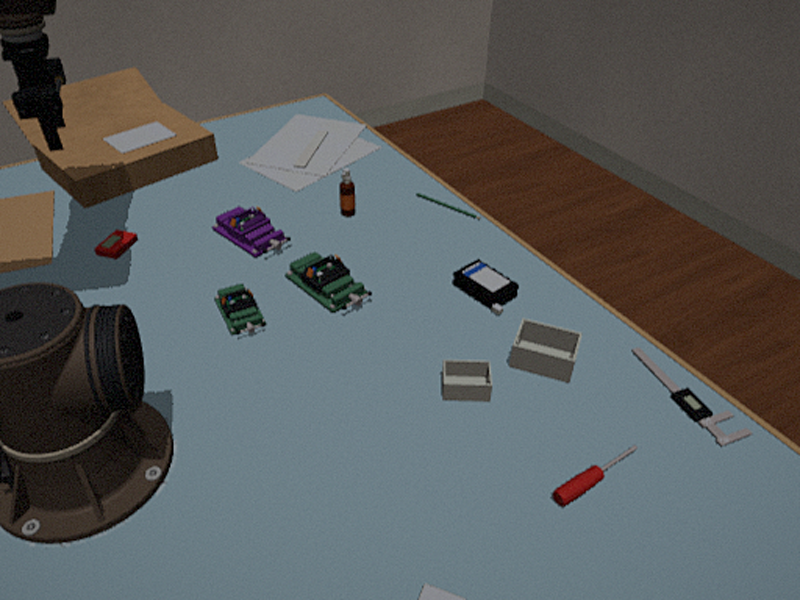

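The top view shows the shell candidates at large green (281,328), small green (270,435) and purple (132,365). The larger green one fits. The cover candidates are small (501,287) and large (513,196), and the smaller one fits. I'll confirm both in enlarged crops.

```bash
cat > h.py <<'E'
import numpy as np,cv2
from cell import env
def ray(n,u,v):
    c=env.get_calibration(n);K=c["intrinsics"];T=c["cam_to_world"]
    d=T[:3,:3]@np.array([(u-K[0,2])/K[0,0],-(v-K[1,2])/K[1,1],-1]);return T[:3,3],d
def onz(n,u,v,z):
    o,d=ray(n,u,v);return o+d*(z-o[2])/d[2]
def cloud(n,D):
    c=env.get_calibration(n);K=c["intrinsics"];T=c["cam_to_world"]
    v,u=np.mgrid[:D.shape[0],:D.shape[1]]
    P=np.stack([(u-K[0,2])/K[0,0]*D,-(v-K[1,2])/K[1,1]*D,-D],-1)
    return P@T[:3,:3].T+T[:3,3]
def rect(n,img,D,x0,x1,y0,y1):
    """region box mm; returns top-down points"""
    P=cloud(n,D);m=(D>0)&(P[...,0]>x0)&(P[...,0]<x1)&(P[...,1]>y0)&(P[...,1]<y1)
    return P,m
E
python3 - <<'E'
from h import *
z=np.load("top0.npz");p,d=z["p"],z["d"]
a=p[160:210,295:345];b=p[180:240,140:230]
A=cv2.resize(a,(500,500),interpolation=cv2.INTER_CUBIC);B=cv2.resize(b,(0,0),fx=6,fy=6,interpolation=cv2.INTER_CUBIC)
cv2.imwrite("pics/c_cover.png",cv2.convertScaleAbs(A[:,:,::-1],alpha=1.3));cv2.imwrite("pics/c_shell.png",cv2.convertScaleAbs(B[:,:,::-1],alpha=1.6))
P=cloud("top",d)
for n,(u,v) in dict(cover=(320,184),sp=(100,145),bat=(250,115),shell=(179,210),bench=(250,230)).items():
    print(n,P[v,u].round(1))
for nm,(r0,r1,c0,c1) in dict(small=(160,208,297,345),big=(97,155,295,360)).items():
    q=P[r0:r1,c0:c1];zz=q[...,2];m=zz>12
    print(nm,m.sum(),np.percentile(zz[m],[50,80,95,99]),cv2.minAreaRect(q[m][:,:2].astype(np.float32)))
E
```

```text
cover [ 5.566e+02 -1.686e+02  4.000e-01]
sp [636.8 379.   72.5]
bat [728.3  12.2  36.5]
shell [482.2 185.3  35.6]
bench [436.9   9.9   3.3]
small 219 [  35.08354737   38.73763152   41.35761264 1255.44781184] ((451.3529052734375, -101.20821380615234), (53.97043228149414, 320.69140625), 56.09080505371094)
big 612 [  41.29639839   50.62633006   54.62646819 1255.44781184] ((549.2738647460938, -94.27812194824219), (105.24165344238281, 481.0135498046875), 58.803890228271484)
```

View pics/c_cover.png

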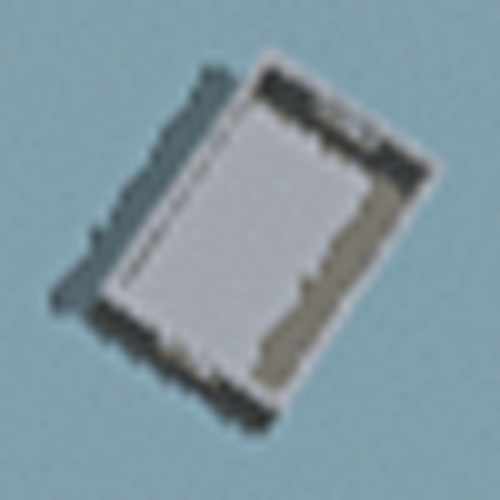

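View pics/c_shell.png

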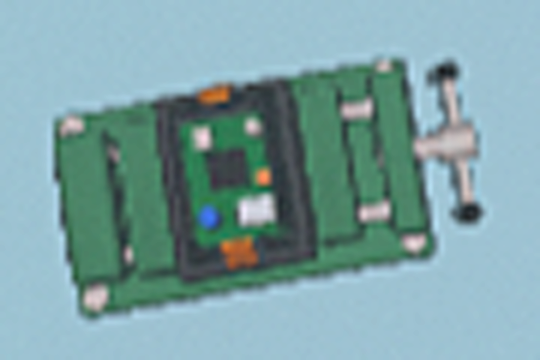

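The crops show the cover rim corners at (270,48), (440,165), (280,410) and (100,290), and the clips at (215,93) and (240,250).

The tool can't tilt. So I'll grip the cover near one end and pivot it in the pads, first against the vise edge and then against the bench.

Run:
```python
from h import *
f=lambda U,s,o:(U+.5)/s-.5+o
C=[onz("top",f(u,10,295),f(v,10,160),38) for u,v in[(270,48),(440,165),(280,410),(100,290)]]
C=np.array(C);print(C.round(1),[np.linalg.norm(C[i]-C[(i+1)%4]).round(1) for i in range(4)],C.mean(0).round(1))
e=(C[0]+C[1]-C[2]-C[3]);print("cover yaw",np.degrees(np.arctan2(e[1],e[0])))
c=[onz("top",f(u,6,140),f(v,6,180),z) for u,v,z in[(215,93,50),(240,250,50)]]
print("clips",c);e=c[0]-c[1];print(np.degrees(np.arctan2(e[1],e[0])))
S=[onz("top",f(u,6,140),f(v,6,180),36) for u,v in[(158,103),(290,82),(316,258),(185,279)]];S=np.array(S)
print("seat",S.round(1),S.mean(0).round(1),[np.linalg.norm(S[i]-S[(i+1)%4]).round(1) for i in range(4)])
V=[onz("top",f(u,6,140),f(v,6,180),20) for u,v in[(55,118),(402,60),(435,250),(85,315)]];print("vise",np.array(V).round(1))
z=np.load("top0.npz");P=cloud("top",z["d"])
print(np.median([P[180:240,140:230,2]]))
print(P[186:238:3,143:222:4,2].round(0).astype(int))
```

```text
[[ 599.6 -168.6   38. ]
 [ 569.9 -210.6   38. ]
 [ 507.7 -169.6   38. ]
 [ 537.6 -125.4   38. ]] [np.float64(51.4), np.float64(74.5), np.float64(53.4), np.float64(75.6)] [ 553.7 -168.6   38. ]
cover yaw -34.149606275290594
clips [array([517.09952701, 193.09019731,  50.        ]), array([452.62406701, 180.57973639,  50.        ])]
10.980904398918895
seat [[515.1 218.9  36. ]
 [524.3 164.6  36. ]
 [451.1 151.6  36. ]
 [442.1 205.   36. ]] [483.1 185.   36. ] [np.float64(55.1), np.float64(74.3), np.float64(54.1), np.float64(74.3)]
vise [[511.  264.9  20. ]
 [536.7 120.2  20. ]
 [456.5 104.4  20. ]
 [428.6 248.7  20. ]]
2.0775899291564883
[[   3   -4   -5   -3   -4   -6    4   -2   -5   -4   -4   -5   -7   -3
    -1   -3    6   -3    4   -2]
 [   0    2    2   -3   -1    4   -1   -4    1   -2    2   -3    0   -1
    -1   -3    0   -1   -6   -3]
 [  -2   -3    1    3   -3   -5   -2    0   -3   -3    2   -2   -1    9
     6   25    8   -1   19    2]
 [   2    3   -1    0    1   -5   -3   -2   50   38   43   36   29   27
     9   30   29    1   21   -1]
 [  -1    0    1   -1    6   10   37 
[... 733 characters left out ...]
0   49   29   31   30   46   35   30
    30    6   24    9    1   -2]
 [  -2   -6   26   29   26   29   28   35   46   54   23   37   34   11
    10   10   11    9    1   -1]
 [  -4    2    0   32   32   32   28   32   32   35   17    8    4    8
     2    3 1255    2    1    3]
 [   2    0    1   10   11    3   11    8   10    8    0   -2    3   -1
    -2   -1   -3    0    1    0]
 [   0   -2    0   14   10    6    5   -4    0   -2   -4   -3    2    0
    -6    5   -6    1   -4    2]
 [  -1    2    0   -3   -4    2    0    0    3   -1    0    1   -2    1
    -1   -2   -1    3   -1   -2]
 [  -1    0    1   -2    4   -4    2   -4    0   -8    1    2    5    1
     1   -4   -1    0   -4   -1]]
```

```bash
cat >> h.py <<'E'
def row(gx,gy,gz,yaw,cur=None):
    "grasp point target (world mm), tool yaw deg -> row numbers"
    s=env.state();p=s["eef_pos"];y=np.degrees(s["tcp_rot"][2])
    if cur: p,y=np.array(cur[:3])+[0,0,171],cur[3]
    d=np.array([gx,gy,gz+171])-p;a=np.radians(y)
    t=-((yaw-y+180)%360-180)
    return (np.array([d[0]*np.cos(a)+d[1]*np.sin(a),d[0]*np.sin(a)-d[1]*np.cos(a),-d[2]])/1e3).round(4),round(t,2)
def st():
    s=env.state();print(round(s["t"],2),(s["eef_pos"]-[0,0,171]).round(1),np.degrees(s["tcp_rot"]).round(2),"F",s["ft_force"].round(1),"M",s["moment"].round(2),"op",round(float(s["opening"]),3),"g",round(float(s["grip_force"]),1))
E
python3 - <<'E'
from h import *
print(row(565.3,-176.5,200,145.85))
E
```

```text
(array([-0.5908, -0.6651,  0.0332]), np.float64(20.7))
```

Call:
{"fn": "carry_out", "kwargs": {"series": [[-0.591,-0.665,0.033,20.7,1],[-0.591,-0.665,0.033,20.7,1],[-0.591,-0.665,0.033,20.7,1],[-0.591,-0.665,0.033,20.7,1],[-0.591,-0.665,0.033,20.7,1],[-0.591,-0.665,0.033,20.7,1],[-0.591,-0.665,0.033,20.7,1],[-0.591,-0.665,0.033,20.7,1],[-0.591,-0.665,0.033,20.7,1],[-0.591,-0.665,0.033,20.7,1],[-0.591,-0.665,0.033,20.7,1],[-0.591,-0.665,0.033,20.7,1],[-0.591,-0.665,0.033,20.7,1],[-0.591,-0.665,0.033,20.7,1],[-0.591,-0.665,0.033,20.7,1],[-0.591,-0.665,0.033,20.7,1],[-0.591,-0.665,0.033,20.7,1],[-0.591,-0.665,0.033,20.7,1]]}}

```text
t: 2.35
eef_pos: [565.1, -175.1, 372.1]
tcp_rot: [3.141, 0.0, 2.547]
ft_force: [0.6, 0.2, -0.1]
opening: 0.998
grip_force: 0.0
```

Run:
```python
from h import *
st();print(row(565.3,-176.5,24,145.85))
```

```text
2.35 [ 565.1 -175.1  201.1] [1.7999e+02 1.0000e-02 1.4593e+02] F [ 0.6  0.2 -0.1] M [-0.08 -0.06 -0.03] op 0.998 g 0.0
(array([-0.0009, -0.0011,  0.1771]), np.float64(0.08))
```

Descend, close and lift a little.

Call:
{"fn": "carry_out", "kwargs": {"series": [[-0.001,-0.001,0.06,0,1],[-0.001,-0.001,0.12,0,1],[-0.001,-0.001,0.16,0,1],[-0.001,-0.001,0.177,0,1],[-0.001,-0.001,0.177,0,1],[-0.001,-0.001,0.177,0,0.4],[-0.001,-0.001,0.177,0,0.4],[-0.001,-0.001,0.177,0,0.4],[-0.001,-0.001,0.177,0,0.4],[-0.001,-0.001,0.177,0,0.4],[-0.001,-0.001,0.12,0,0.4],[-0.001,-0.001,0.07,0,0.4],[-0.001,-0.001,0.04,0,0.4],[-0.001,-0.001,0.04,0,0.4]]}}

```text
t: 4.1
eef_pos: [565.8, -177.8, 333.8]
tcp_rot: [3.141, 0.004, 2.546]
ft_force: [-0.4, 0.5, -1.7]
opening: 0.568
grip_force: 30.0
```

Run:
```python
from h import *
st()
a=np.radians(10.7);c=np.array([484,186]);u=np.array([np.cos(a),np.sin(a)]);w=np.array([-u[1],u[0]])
# vise +x edge in seat frame
for v in[(511,264.9),(536.7,120.2),(456.5,104.4),(428.6,248.7)]:
    d=np.array(v)-c;print((d@u).round(1),(d@w).round(1))
for X,Z in[(41+45,100),(41+45,58)]:
    g=c+u*X+w*57;print(g,row(g[0],g[1],Z,190.7))
p,d=env.read_camera("side")
cv2.imwrite("pics/s1.png",cv2.resize(p[150:270,230:390,::-1],(800,600),interpolation=cv2.INTER_CUBIC))
```

```text
4.1 [ 565.8 -177.8  162.8] [179.95   0.22 145.85] F [-0.4  0.5 -1.7] M [-0.01  0.01 -0.  ] op 0.568 g 30.0
41.2 72.5
39.6 -74.4
-42.2 -75.1
-42.8 71.9
[557.92170343 257.97625833] (array([0.2511, 0.3562, 0.0628]), np.float64(-44.85))
[557.92170343 257.97625833] (array([0.2511, 0.3562, 0.1048]), np.float64(-44.85))
```

View pics/s1.png

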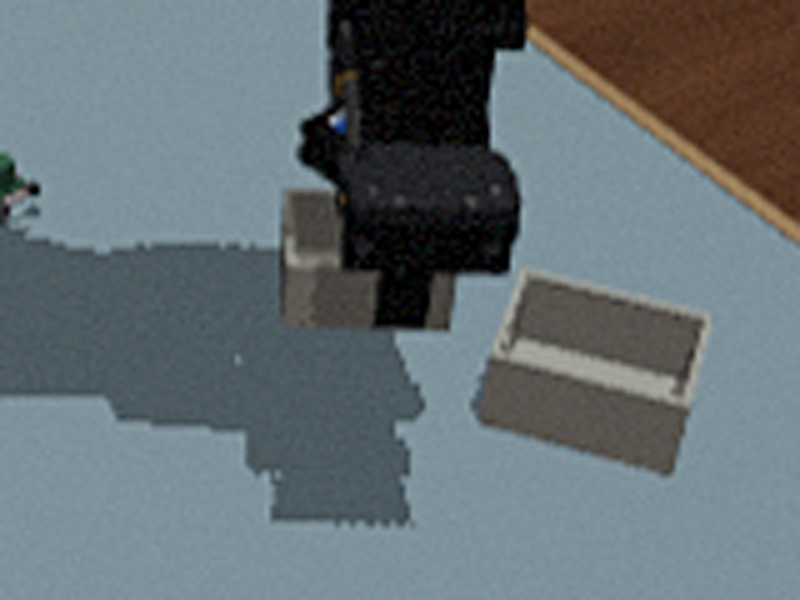

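The cover is held level, with the pads near its far end. Next I carry it to the +x edge of the vise, free end over the jaw.

Call:
{"fn": "carry_out", "kwargs": {"series": [[0.251,0.356,0.063,-44.9,0.4],[0.251,0.356,0.063,-44.9,0.4],[0.251,0.356,0.063,-44.9,0.4],[0.251,0.356,0.063,-44.9,0.4],[0.251,0.356,0.063,-44.9,0.4],[0.251,0.356,0.063,-44.9,0.4],[0.251,0.356,0.063,-44.9,0.4],[0.251,0.356,0.063,-44.9,0.4],[0.251,0.356,0.063,-44.9,0.4],[0.251,0.356,0.063,-44.9,0.4],[0.251,0.356,0.063,-44.9,0.4],[0.251,0.356,0.063,-44.9,0.4]]}}

```text
t: 5.65
eef_pos: [558.1, 257.0, 268.9]
tcp_rot: [3.141, 0.0, -2.955]
ft_force: [-0.0, -0.1, -0.8]
opening: 0.563
grip_force: 30.0
```

Run:
```python
from h import *
st()
a=np.radians(10.7);c=np.array([484,186]);u=np.array([np.cos(a),np.sin(a)]);w=np.array([-u[1],u[0]])
for X,Z in[(86,58),(86,50),(67,33)]:
    g=c+u*X+w*57;print(g,row(g[0],g[1],Z,190.7))
```

```text
5.65 [558.1 257.   97.9] [ 1.7999e+02  1.0000e-02 -1.6932e+02] F [-0.  -0.1 -0.8] M [ 0.   -0.   -0.03] op 0.563 g 30.0
[557.92170343 257.97625833] (array([-0.    ,  0.001 ,  0.0399]), np.float64(-0.02))
[557.92170343 257.97625833] (array([-0.    ,  0.001 ,  0.0479]), np.float64(-0.02))
[539.25206029 254.44859263] (array([0.019 , 0.001 , 0.0649]), np.float64(-0.02))
```

Call:
{"fn": "carry_out", "kwargs": {"series": [[0,0.001,0.025,0,0.4],[0,0.001,0.04,0,0.4],[0,0.001,0.044,0,0.4],[0,0.001,0.048,0,0.4],[0,0.001,0.051,0,0.4],[0.001,0.001,0.054,0,0.4],[0.002,0.001,0.056,0,0.4]]}}

```text
t: 6.52
eef_pos: [556.9, 258.6, 214.5]
tcp_rot: [3.141, 0.005, -2.954]
ft_force: [5.3, 0.4, 7.3]
opening: 0.565
grip_force: 30.0
```

Run:
```python
from h import *
st()
```

```text
6.53 [556.9 258.6  43.5] [ 179.96    0.31 -169.26] F [5.3 0.4 7.3] M [ 0.14 -0.51 -0.02] op 0.565 g 30.0
```

Call:
{"fn": "carry_out", "kwargs": {"series": [[0.002,0,0.002,0,0.4],[0.004,0,0.004,0,0.4],[0.006,0,0.006,0,0.4],[0.008,0,0.007,0,0.4],[0.01,0,0.008,0,0.4],[0.012,0,0.009,0,0.4],[0.014,0,0.009,0,0.4],[0.016,0,0.009,0,0.4]]}}

```text
t: 7.52
eef_pos: [542.2, 255.8, 206.3]
tcp_rot: [3.14, 0.01, -2.954]
ft_force: [10.0, 1.5, 11.2]
opening: 0.566
grip_force: 30.0
```

Run:
```python
from h import *
st()
p,d=env.read_camera("side")
q=p[110:230,150:310,::-1]
cv2.imwrite("pics/s2.png",cv2.resize(cv2.convertScaleAbs(q,alpha=1.5),(800,600),interpolation=cv2.INTER_CUBIC))
```

```text
7.53 [542.2 255.8  35.3] [ 179.92    0.56 -169.27] F [10.   1.5 11.2] M [ 0.31 -1.37 -0.07] op 0.566 g 30.0
```

View pics/s2.png

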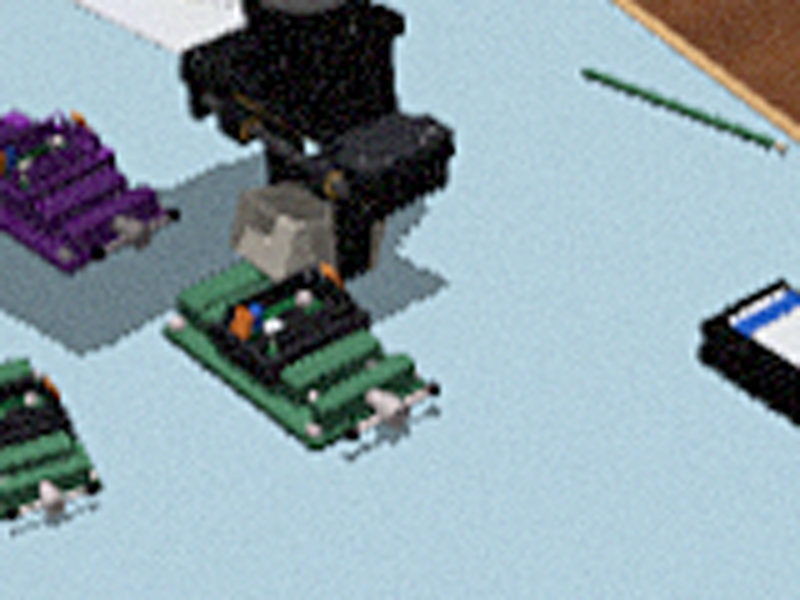

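The cover is tilted about 42° in the grip, with its closed top against the vise edge around (285,265). Push further in.

Call:
{"fn": "carry_out", "kwargs": {"series": [[0.002,0,0,0,0.4],[0.004,0,0,0,0.4],[0.006,0,0,0,0.4],[0.007,0,0,0,0.4],[0.007,0,0,0,0.4]]}}

```text
t: 8.2
eef_pos: [535.9, 254.6, 207.0]
tcp_rot: [3.14, 0.012, -2.954]
ft_force: [11.6, 1.8, 15.5]
opening: 0.568
grip_force: 30.0
```

Run:
```python
from h import *
st()
```

```text
8.2 [535.9 254.6  36. ] [ 179.9     0.7  -169.28] F [11.6  1.8 15.5] M [ 0.4  -1.53 -0.03] op 0.568 g 30.0
```

Call:
{"fn": "carry_out", "kwargs": {"series": [[-0.008,0,0,0,0.4],[-0.03,0,-0.03,0,0.4],[-0.08,0,-0.05,0,0.4],[-0.1,0,-0.05,0,0.4],[-0.1,0,-0.05,0,0.4],[-0.1,0,-0.05,0,0.4]]}}

```text
t: 8.95
eef_pos: [630.6, 272.6, 253.4]
tcp_rot: [-3.142, -0.001, -2.954]
ft_force: [-1.0, -0.3, 0.3]
opening: 0.565
grip_force: 30.0
```

Run:
```python
from h import *
st()
p,d=env.read_camera("side")
q=p[90:190,180:310,::-1]
cv2.imwrite("pics/s3.png",cv2.resize(cv2.convertScaleAbs(q,alpha=1.6),(780,600),interpolation=cv2.INTER_CUBIC))
```

```text
8.95 [630.6 272.6  82.4] [-1.8000e+02 -7.0000e-02 -1.6925e+02] F [-1.  -0.3  0.3] M [ 0.09  0.05 -0.01] op 0.565 g 30.0
```

View pics/s3.png

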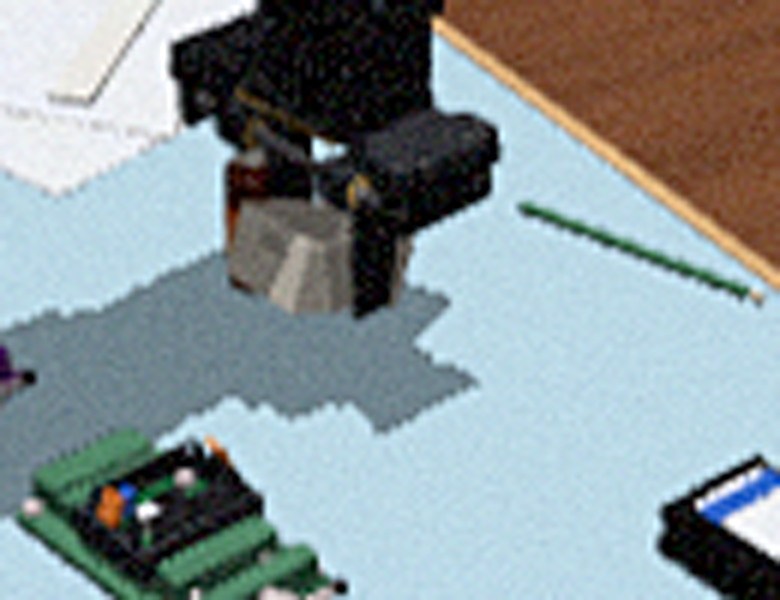

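The cover is held tilted about 45–50° around (290,255), mouth facing away from the vise. The spray bottle is close behind it. I'll move clear, then press and drag it on the bench to stand it up.

Call:
{"fn": "carry_out", "kwargs": {"series": [[0.03,-0.085,0,0,0.4],[0.03,-0.085,0,0,0.4],[0.03,-0.085,0.035,0,0.4],[0.03,-0.085,0.042,0,0.4],[0.025,-0.085,0.046,0,0.4],[0.019,-0.085,0.048,0,0.4],[0.013,-0.085,0.05,0,0.4],[0.007,-0.085,0.052,0,0.4]]}}

```text
t: 10.0
eef_pos: [640.9, 188.1, 202.0]
tcp_rot: [3.142, 0.001, -2.954]
ft_force: [-0.5, -0.4, 0.0]
opening: 0.568
grip_force: 30.0
```

Run:
```python
from h import *
st()
```

```text
10.0 [640.9 188.1  31. ] [ 1.8000e+02  4.0000e-02 -1.6924e+02] F [-0.5 -0.4  0. ] M [ 0.02 -0.    0.02] op 0.568 g 30.0
```

Call:
{"fn": "carry_out", "kwargs": {"series": [[-0.006,0,0.002,0,0.4],[-0.012,0,0.004,0,0.4],[-0.018,0,0.006,0,0.4],[-0.024,0,0.007,0,0.4]]}}

```text
t: 10.5
eef_pos: [664.2, 192.5, 196.0]
tcp_rot: [3.142, 0.0, -2.954]
ft_force: [-8.5, -1.8, 18.7]
opening: 0.565
grip_force: 30.0
```

Run:
```python
from h import *
st()
p,d=env.read_camera("side")
q=p[100:190,200:320,::-1]
cv2.imwrite("pics/s4.png",cv2.resize(cv2.convertScaleAbs(q,alpha=1.6),(800,600),interpolation=cv2.INTER_CUBIC))
```

```text
10.5 [664.2 192.5  25. ] [ 180.      0.   -169.25] F [-8.5 -1.8 18.7] M [-0.21  1.19 -0.02] op 0.565 g 30.0
```

View pics/s4.png

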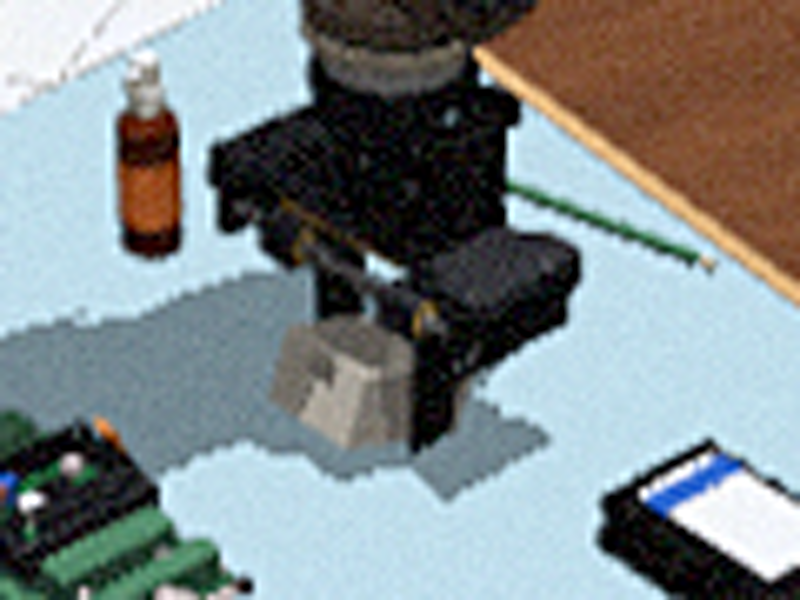

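```bash
cat >> h.py <<'E'
def tilt(show=True,ang=10.7):
    s=env.state();g=s["eef_pos"]-[0,0,171]
    p,d=env.read_camera("side");P=cloud("side",d)-[g[0],g[1],0]
    a=np.radians(ang);X=P[...,0]*np.cos(a)+P[...,1]*np.sin(a);W=-P[...,0]*np.sin(a)+P[...,1]*np.cos(a);Z=P[...,2]
    im=p.astype(int);grey=(im.min(-1)>45)&(im.max(-1)-im.min(-1)<28)&(im[...,2]-im[...,0]<4)
    m=grey&(abs(X)<80)&(abs(W)<45)&(Z>3)&(Z<130)&(d>0)
    return X[m],W[m],Z[m],p[m]
E
python3 - <<'E'
from h import *
X,W,Z,p=tilt();print(len(X))
for nm,m in(("side",W<-20),("rest",W>=-20)):
    H=np.zeros((22,32),int)
    for x,z in zip(X[m],Z[m]):
        i=int((z)//5);j=int((x+80)//5)
        if 0<=i<22:H[i,j]+=1
    print(nm,"X from -80 step5")
    for i in range(21,-1,-1):
        if H[i].any():print(f"{i*5:4d}","".join("%3d"%v if v else "  ." for v in H[i]))
E
```

```text
328
side X from -80 step5
  60   .  .  .  .  .  .  .  .  2  1  .  .  .  .  .  .  .  .  .  .  .  .  .  .  .  .  .  .  .  .  .  .
  55   .  .  .  .  .  .  .  .  3  3  1  2  .  .  .  .  .  .  .  .  .  .  .  .  .  .  .  .  .  .  .  .
  50   .  .  .  .  .  .  .  4  2  1  .  2  .  2  1  .  .  .  .  .  .  .  .  .  .  .  .  .  .  .  .  .
  45   .  .  .  .  .  .  1  2  2  2  2  1  1  2  .  .  .  .  .  .  .  .  .  .  .  .  .  .  .  .  .  .
  40   .  .  .  .  .  .  1  4  1  2  1  3  3  1  .  .  .  .  .  .  .  .  .  .  .  .  .  .  .  .  .  .
  35   .  .  .  .  .  .  4  1  1  1  2  2  .  2  .  .  .  .  .  .  .  .  .  .  .  .  .  .  .  .  .  .
  30   .  .  .  .  .  2  1  3  1  3  1  2  1  .  .  .  .  .  .  .  .  .  .  .  .  .  .  .  .  .  .  .
  25   .  .  .  .  .  .  1  1  1  1  1  1  1  3  .  .  .  .  .  .  1  1  .  .  .  .  .  .  .  .  .  .
  20   .  .  .  .  .  .  1  1  1  2  4  3  1  2  .  .  .  .  .  .  1  .  .  .  .  .  .  .  .  .  .  .
  15   .  .  .  .  .  .  .  .  .  .  .  .  2  2  .  .  .  .  .  .  1  1  .  .  .  .  .  .  .  .  .  .
rest X from -80 step5
 100   .  .  .  .  .  .  .  .  .
[... 491 characters left out ...]
.  .  .  .  8 10  1  .  .  .  .  2  2  1  .  1  .  .  .  .  .  .  .  .  .  .  .  .  .  .
  35   .  .  .  .  .  1 11  7  .  .  .  .  2  1  .  4  1  3  .  2  .  .  .  .  .  .  .  .  .  .  .  .
  30   .  .  .  .  .  4 12  1  .  .  .  1  4  .  .  2  1  2  1  1  .  .  .  .  .  .  .  .  .  .  .  .
  25   .  .  .  .  .  3 10  .  .  .  .  1  2  2  1  .  .  1  1  2  4  2  .  .  .  .  .  .  .  .  .  .
  20   .  .  .  .  .  .  .  .  .  .  .  1  .  1  .  .  1  1  2  1  3  3  1  .  .  .  .  .  .  .  .  .
  15   .  .  .  .  .  .  .  .  .  .  .  .  .  .  .  .  .  1  1  1  4  2  .  .  .  .  .  .  .  .  .  .
  10   .  .  .  .  .  .  .  .  .  .  .  .  .  1  .  .  .  .  .  .  2  1  .  .  .  .  .  .  .  .  .  .
```

The depth profile shows the cover at only about 20° now, because pressing turned it back. I'll release it flat and regrip closer to its end and higher, so the bench press turns it the right way.

Call:
{"fn": "carry_out", "kwargs": {"series": [[0,0,0,0,1],[0,0,0,0,1],[0,0,0,0,1],[0,0,-0.03,0,1],[-0.06,0,-0.09,0,1],[-0.12,0,-0.15,0,1],[-0.15,0,-0.18,0,1]]}}

```text
t: 11.48
eef_pos: [795.1, 217.3, 359.1]
tcp_rot: [3.142, 0.0, -2.954]
ft_force: [1.2, -0.2, -0.9]
opening: 0.997
grip_force: 0.0
```

```bash
cat >> h.py <<'E'
def seg(cx,cy,r=70,zmin=22,cam="top"):
    "grey points above zmin around cx,cy -> minAreaRect"
    p,d=env.read_camera(cam);P=cloud(cam,d);im=p.astype(int)
    m=(abs(P[...,0]-cx)<r)&(abs(P[...,1]-cy)<r)&(P[...,2]>zmin)&(P[...,2]<60)&(im.min(-1)>45)&(d>0)
    q=P[m];return q,p
E
python3 - <<'E'
from h import *
st()
q,p=seg(648,190);print(len(q),cv2.minAreaRect(q[:,:2].astype(np.float32)),q[:,2].max())
o=p[80:160,140:240,::-1];cv2.imwrite("pics/t5.png",cv2.resize(cv2.convertScaleAbs(o,alpha=1.4),(800,640)[0:2] if 0 else (750,600),interpolation=cv2.INTER_CUBIC))
E
```

```text
11.47 [795.1 217.3 188.1] [ 1.7999e+02  1.0000e-02 -1.6925e+02] F [ 1.2 -0.2 -0.9] M [0.01 0.02 0.  ] op 0.997 g 0.0
64 ((651.84228515625, 164.6559295654297), (75.65076446533203, 11.67617130279541), 17.51931381225586) 43.13603725046369
```

View pics/t5.png

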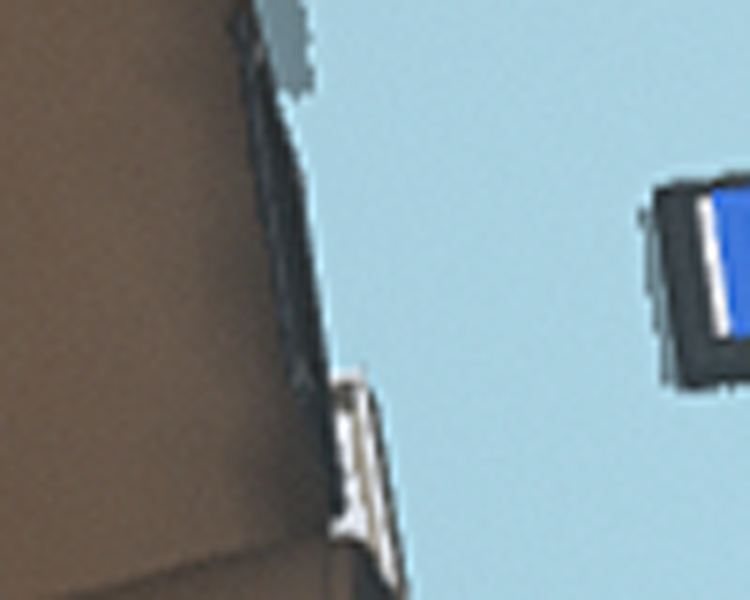

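The arm hides most of the cover. Its right long edge runs from (372,380) to (405,592), so its pose follows from that edge.

Run:
```python
from h import *
f=lambda U,s,o:(U+.5)/s-.5+o
A=onz("top",f(372,7.5,140),f(380,7.5,80),38);B=onz("top",f(405,7.5,140),f(592,7.5,80),38)
e=A-B;print(A,B,np.linalg.norm(e),np.degrees(np.arctan2(e[1],e[0])))
q,p=seg(648,190,cam="side",zmin=25)
q=q[(q[:,2]<50)];print(len(q),cv2.minAreaRect(q[:,:2].astype(np.float32)))
# side: trimmed extents in seat frame
a=np.radians(10.7)
for ang in(8,9,10,10.7,11.5,13):
    a=np.radians(ang);X=q[:,0]*np.cos(a)+q[:,1]*np.sin(a);W=-q[:,0]*np.sin(a)+q[:,1]*np.cos(a)
    lo=np.percentile(X,[2,98]);wl=np.percentile(W,[2,98]);xm=lo.mean();wm=wl.mean()
    print(ang,lo.round(1),np.diff(lo),np.diff(wl),"ctr",xm*np.cos(a)-wm*np.sin(a),xm*np.sin(a)+wm*np.cos(a))
```

```text
[686.37281778 166.35388378  38.        ] [612.64195185 152.94349178  38.        ] 74.94050443074677 10.308442085918113
227 ((648.2732543945312, 188.77658081054688), (78.49858856201172, 58.8587760925293), 10.608199119567871)
8 [629.9 706.5] [76.59426228] [57.03500765] ctr 648.2792385736963 188.63963351870757
9 [631.4 707.9] [76.42239191] [56.70260842] ctr 648.105029158136 188.66327311572252
10 [632.8 709.1] [76.29837262] [56.2204341] ctr 648.0661979231327 188.64156972383418
10.7 [633.8 710. ] [76.18822703] [55.93760254] ctr 648.132375103045 188.73744374287324
11.5 [634.9 710.9] [76.01421648] [56.04504196] ctr 648.2548567116633 188.86575748997146
13 [636.3 712.2] [75.87609099] [57.24097058] ctr 648.4060996824016 188.8809944347338
```

Run:
```python
from h import *
print(row(666.2,191.5,26,190.6))
```

```text
(array([ 0.1332, -0.0011,  0.1662]), np.float64(0.13))
```

Call:
{"fn": "carry_out", "kwargs": {"series": [[0.06,-0.001,0.03,0,1],[0.12,-0.001,0.07,0,1],[0.133,-0.001,0.11,0,1],[0.133,-0.001,0.15,0,1],[0.133,-0.001,0.166,0,1],[0.133,-0.001,0.166,0,1],[0.133,-0.001,0.166,0,0.4],[0.133,-0.001,0.166,0,0.4],[0.133,-0.001,0.166,0,0.4],[0.133,-0.001,0.166,0,0.4],[0.133,-0.001,0.13,0,0.4],[0.133,-0.001,0.09,0,0.4],[0.133,-0.001,0.09,0,0.4]]}}

```text
t: 13.2
eef_pos: [664.1, 191.4, 270.5]
tcp_rot: [3.142, 0.005, -2.954]
ft_force: [-0.4, -0.3, -1.3]
opening: 0.565
grip_force: 30.0
```

Run:
```python
from h import *
st()
a=np.radians(10.7);c=np.array([484,186]);u=np.array([np.cos(a),np.sin(a)]);w=np.array([-u[1],u[0]])
for X,Z in[(41+52,100),(41+52,58)]:
    g=c+u*X+w*57;print(g,row(g[0],g[1],Z,190.7))
```

```text
13.2 [664.1 191.4  99.5] [ 180.      0.3  -169.25] F [-0.4 -0.3 -1.3] M [0.02 0.01 0.02] op 0.565 g 30.0
[564.799993   259.27592463] (array([ 0.0849,  0.0852, -0.0005]), np.float64(0.05))
[564.799993   259.27592463] (array([0.0849, 0.0852, 0.0415]), np.float64(0.05))
```

Call:
{"fn": "carry_out", "kwargs": {"series": [[0.04,0.04,0,0,0.4],[0.085,0.085,0,0,0.4],[0.085,0.085,0,0,0.4],[0.085,0.085,0.02,0,0.4],[0.085,0.085,0.04,0,0.4],[0.087,0.085,0.046,0,0.4],[0.091,0.085,0.051,0,0.4],[0.094,0.085,0.055,0,0.4],[0.097,0.085,0.058,0,0.4],[0.1,0.085,0.062,0,0.4],[0.103,0.085,0.065,0,0.4],[0.105,0.085,0.067,0,0.4],[0.107,0.085,0.069,0,0.4],[0.109,0.085,0.071,0,0.4],[0.109,0.085,0.071,0,0.4]]}}

```text
t: 15.08
eef_pos: [544.1, 254.7, 200.6]
tcp_rot: [3.14, 0.015, -2.954]
ft_force: [12.0, -0.6, 26.3]
opening: 0.566
grip_force: 30.0
```

```bash
cat >> h.py <<'E'
def prof(zs=5):
    X,W,Z,p=tilt();m=Z<110
    H=np.zeros((24,32),int)
    np.add.at(H,((Z[m]//5).astype(int),((X[m]+80)//5).astype(int)),1)
    print("X from -80 step5")
    for i in range(23,-1,-1):
        if H[i].any():print(f"{i*5:4d}","".join("%3d"%v if v else "  ." for v in H[i]))
E
python3 - <<'E'
from h import *
st();prof()
E
```

```text
15.07 [544.1 254.7  29.6] [ 179.91    0.86 -169.26] F [12.  -0.6 26.3] M [-0.23 -2.1   0.13] op 0.566 g 30.0
X from -80 step5
  50   .  .  .  .  1  1  .  2  .  7  .  .  .  .  .  .  .  .  .  .  .  .  .  .  .  .  .  .  .  .  .  .
  45   .  .  .  .  .  .  2  2  . 12  5  4  2  3  .  2  1  .  .  .  .  .  .  .  .  .  .  .  .  .  .  .
  40   .  .  .  .  .  .  .  .  3 10  3  3  1  3  4  .  .  .  1  .  .  .  .  .  .  .  .  .  .  .  .  .
  35   .  .  .  .  .  1  .  .  2  8  1  1  2  5  2  3  2  2  3  .  .  .  .  .  .  .  .  .  .  .  .  .
  30   .  .  .  .  .  .  1  1  8  5  .  1  2  2  4  .  2  2  1  .  .  1  2  2  .  .  .  .  .  .  .  .
  25   .  .  .  .  .  .  .  .  3  6  .  .  1  1  2  3  1  2  1  2  1  1  3  .  .  .  .  .  .  .  .  .
  20   .  .  .  .  .  .  .  .  1  1  .  .  .  2  .  2  1  2  1  3  .  3  1  .  .  .  .  .  .  .  .  .
  15   .  .  .  .  .  .  .  .  .  .  .  1  .  3  .  1  1  1  2  1  3  5  1  .  .  .  .  .  .  .  .  .
  10   .  .  .  .  .  .  .  .  .  .  .  .  .  1  .  .  1  3  1  3  3  3  1  .  .  .  .  .  .  .  .  .
   5   .  .  .  .  .  .  .  .  .  .  .  .  .  1  1  .  .  .  2  1  3  3  2  3  .  .  .  .  .  .  .  .
   0   .  .  .  .  .  .  .  .  .  .  .  .  .  .  .  .  .  .  1  .  1  .  .  1  .  .  .  .  .  .  .  .
```

The cover slid in the grip instead of rotating, since the lever is too short for a full-pad grip. I'll lay it flat again and use a small corner patch (fingertips only, near the end and rim). That lowers the torsional friction and lengthens the lever.

Call:
{"fn": "carry_out", "kwargs": {"series": [[-0.01,0,-0.005,0,0.4],[-0.03,0,-0.04,0,0.4],[-0.075,-0.045,-0.06,0,0.4],[-0.11,-0.085,-0.06,0,0.4],[-0.11,-0.085,-0.06,0,0.4],[-0.11,-0.085,-0.03,0,0.4],[-0.11,-0.085,-0.004,0,0.4],[-0.11,-0.085,0.0,0,0.4],[-0.11,-0.085,0.0,0,1],[-0.11,-0.085,0.0,0,1],[-0.11,-0.085,0.0,0,1],[-0.11,-0.085,-0.05,0,1],[-0.18,-0.085,-0.11,0,1],[-0.25,-0.085,-0.17,0,1]]}}

```text
t: 16.88
eef_pos: [758.7, 209.4, 330.2]
tcp_rot: [3.142, 0.001, -2.954]
ft_force: [1.3, -0.2, -0.2]
opening: 0.993
grip_force: 0.0
```

```bash
cat >> h.py <<'E'
def cov(cx,cy,zmin=25,zmax=50,angs=(7,8,9,10,11,12,13,14)):
    q,p=seg(cx,cy,cam="side",zmin=zmin);q=q[q[:,2]<zmax]
    q=q[(abs(q[:,:2]-np.median(q[:,:2],0))<65).all(1)]
    print(len(q),cv2.minAreaRect(q[:,:2].astype(np.float32)))
    for ang in angs:
        a=np.radians(ang);X=q[:,0]*np.cos(a)+q[:,1]*np.sin(a);W=-q[:,0]*np.sin(a)+q[:,1]*np.cos(a)
        lo=np.percentile(X,[2,98]);wl=np.percentile(W,[2,98]);xm=lo.mean();wm=wl.mean()
        print(ang,np.diff(lo).round(1),np.diff(wl).round(1),"ctr",(xm*np.cos(a)-wm*np.sin(a)).round(1),(xm*np.sin(a)+wm*np.cos(a)).round(1))
E
python3 - <<'E'
from h import *
st();cov(640,190)
E
```

```text
16.88 [758.7 209.4 159.2] [ 1.8000e+02  5.0000e-02 -1.6925e+02] F [ 1.3 -0.2 -0.2] M [0.03 0.02 0.02] op 0.993 g 0.0
216 ((660.7425537109375, 191.07028198242188), (80.92475891113281, 59.71953582763672), 10.270451545715332)
7 [79.4] [58.7] ctr 661.0 190.2
8 [79.1] [57.9] ctr 661.0 190.3
9 [78.7] [57.1] ctr 661.0 190.3
10 [78.4] [56.6] ctr 660.9 190.3
11 [78.3] [56.7] ctr 660.9 190.4
12 [78.4] [56.2] ctr 660.6 190.3
13 [78.5] [55.9] ctr 660.6 189.9
14 [78.2] [56.6] ctr 660.7 190.0
```

Run:
```python
from h import *
print(row(697.2,197.2,44,190.7))
```

```text
(array([ 0.0671, -0.0002,  0.1218]), np.float64(0.03))
```

Call:
{"fn": "carry_out", "kwargs": {"series": [[0.06,0,0.05,0,1],[0.067,0,0.1,0,1],[0.067,0,0.115,0,1],[0.067,0,0.115,0,1],[0.067,0,0.115,0,0.4],[0.067,0,0.115,0,0.4],[0.067,0,0.115,0,0.4],[0.067,0,0.115,0,0.4],[0.067,0,0.09,0,0.4],[0.067,0,0.06,0,0.4],[0.067,0,0.06,0,0.4]]}}

```text
t: 18.3
eef_pos: [692.4, 196.8, 269.9]
tcp_rot: [3.142, 0.004, -2.954]
ft_force: [0.3, 0.1, -0.7]
opening: 0.554
grip_force: 30.0
```

Run:
```python
from h import *
st();prof()
```

```text
18.3 [692.4 196.8  98.9] [ 180.      0.23 -169.25] F [ 0.3  0.1 -0.7] M [ 0.02  0.04 -0.  ] op 0.554 g 30.0
X from -80 step5
  85   .  .  1  .  .  .  .  .  .  .  .  .  .  .  .  .  .  .  .  .  .  .  .  .  .  .  .  .  .  .  .  .
  80   .  1  6  3  2  1  2  1  1  2  1  3  1  2  .  2  4  4  .  .  .  .  .  .  .  .  .  .  .  .  .  .
  75   .  . 10  7  3  7  3  4  3  3  5  2  2  3  4  1  1  6  .  .  .  .  .  .  .  .  .  .  .  .  .  .
  70   .  .  8  2  2  3  2  4  5  4  3  4  5  3  3  1  2  5  .  .  .  .  .  .  .  .  .  .  .  .  .  .
  65   .  .  7  4  2  2  1  2  2  .  3  3  3  2  4  3  3  6  .  .  .  .  .  .  .  .  .  .  .  .  .  .
  60   .  . 16  4  1  2  2  4  2  3  6  2  2  4  1  4  3  9  1  .  .  .  .  .  .  .  .  .  .  .  .  .
  55   .  . 10  5  1  2  2  .  3  5  2  3  3  5  2  3  1  6  .  .  .  .  .  .  .  .  .  .  .  .  .  .
  50   .  . 17  3  1  2  2  3  3  1  4  3  3  3  2  3  4  3  1  .  .  .  .  .  .  .  .  .  .  .  .  .
  45   .  . 13  5  2  1  4  3  2  2  3  5  7  5  5  3  4  4  .  .  .  .  .  .  .  .  .  .  .  .  .  .
  40   .  .  .  4  1  .  .  1  1  .  .  .  .  .  .  .  3  .  1  .  .  .  .  .  .  .  .  .  .  .  .  .
   0   .  .  .  .  .  .  .  .  .  .  .  1  .  .  .  .  .  .  .  .  .  .  .  .  .  .  .  .  .  .  .  .
```

Run:
```python
from h import *
a=np.radians(10.7);c=np.array([484,186]);u=np.array([np.cos(a),np.sin(a)]);w=np.array([-u[1],u[0]])
for X,Z in[(60,105),(60,88),(60,62),(56,55),(50,51),(45,48)]:
    g=c+u*(41+X)+w*56;print(row(g[0],g[1],Z,190.7))
```

```text
(array([ 0.1054,  0.0842, -0.0078]), np.float64(0.05))
(array([0.1054, 0.0842, 0.0092]), np.float64(0.05))
(array([0.1054, 0.0842, 0.0352]), np.float64(0.05))
(array([0.1094, 0.0842, 0.0422]), np.float64(0.05))
(array([0.1154, 0.0842, 0.0462]), np.float64(0.05))
(array([0.1204, 0.0842, 0.0492]), np.float64(0.05))
```

Call:
{"fn": "carry_out", "kwargs": {"series": [[0.05,0.04,-0.008,0,0.4],[0.1,0.08,-0.008,0,0.4],[0.105,0.084,-0.008,0,0.4],[0.105,0.084,0.0,0,0.4],[0.105,0.084,0.009,0,0.4],[0.105,0.084,0.015,0,0.4],[0.105,0.084,0.02,0,0.4],[0.105,0.084,0.025,0,0.4],[0.105,0.084,0.03,0,0.4],[0.105,0.084,0.035,0,0.4],[0.107,0.084,0.039,0,0.4],[0.109,0.084,0.042,0,0.4],[0.112,0.084,0.044,0,0.4],[0.115,0.084,0.046,0,0.4],[0.115,0.084,0.046,0,0.4]]}}

```text
t: 20.23
eef_pos: [566.1, 258.3, 224.9]
tcp_rot: [3.14, 0.013, -2.954]
ft_force: [13.3, 1.5, 14.1]
opening: 0.565
grip_force: 30.0
```

Run:
```python
from h import *
st();prof()
```

```text
20.23 [566.1 258.3  53.9] [ 179.91    0.77 -169.26] F [13.3  1.5 14.1] M [ 0.34 -2.36 -0.02] op 0.565 g 30.0
X from -80 step5
  50   2  1  .  2  1  3  .  .  .  .  .  .  .  .  .  .  .  .  .  .  .  .  .  .  .  .  .  .  .  .  .  .
  45   .  .  1  .  7 14  1  2  4  1  .  1  .  .  .  .  .  .  .  .  .  .  .  .  .  .  .  .  .  .  .  .
  40   .  .  .  1  8  6  2  4  3  3  3  4  4  5  2  1  .  1  .  .  .  .  .  .  .  .  .  .  .  .  .  .
  35   .  1  .  .  5  6  1  1  5  .  5  3  2  2  4  .  2  .  2  7  .  .  .  .  .  .  .  .  .  .  .  .
  30   1  1  .  1 10  2  1  .  3  4  2  3  3  3  3  1  2  4  2  2  .  .  .  .  .  .  .  .  .  .  .  .
  25   .  .  .  1  8  .  .  .  1  4  2  3  3  4  3  .  5  1  3  7  .  .  .  .  .  .  .  .  .  .  .  .
  20   .  .  .  1  1  .  .  .  3  1  3  4  2  1  4  4  4  3  6  4  .  .  .  .  .  .  .  .  .  .  .  .
  15   .  .  .  .  .  .  .  1  1  1  1  2  4  4  3  2  3  4  7  3  .  .  .  .  .  .  .  .  .  .  .  .
  10   .  .  .  .  .  .  .  1  1  1  1  4  3  1  1  3  4  2  6  2  .  .  .  .  .  .  .  .  .  .  .  .
   5   .  .  .  .  .  .  .  .  .  .  1  1  1  2  5  2  1  3  5  .  .  .  .  .  .  .  .  .  .  .  .  .
   0   .  .  .  .  .  .  .  .  .  .  .  .  .  .  1  .  .  2  .  .  .  .  .  .  .  .  .  .  .  .  .  .
```

Run:
```python
from h import *
a=np.radians(10.7);c=np.array([484,186])
for n in("top","side"):
    P=cloud(n,np.load(n+"0.npz")["d"]);D=P[...,:2]-c;X=D[...,0]*np.cos(a)+D[...,1]*np.sin(a);W=-D[...,0]*np.sin(a)+D[...,1]*np.cos(a)
    for w0,w1 in((29,45),(45,60),(60,73)):
        print(n,w0,[(x,int(np.median(P[...,2][m])),int(m.sum())) for x in range(15,60,4) for m in[(X>x)&(X<x+4)&(W>w0)&(W<w1)] if m.any()])
```

```text
top 29 [(15, 29, 10), (19, 28, 9), (23, 28, 11), (27, 29, 10), (31, 28, 1), (35, 8, 7), (39, 9, 7), (43, 0, 8), (47, 0, 10), (51, 1, 9), (55, 0, 7), (59, 0, 11)]
top 45 [(15, 28, 6), (19, 27, 13), (23, 28, 9), (27, 28, 8), (31, 9, 4), (35, 8, 10), (39, 9, 6), (43, -1, 7), (47, 0, 9), (51, 0, 11), (55, 0, 9), (59, -1, 7)]
top 60 [(15, 29, 9), (19, 32, 7), (23, 28, 6), (27, 30, 8), (31, 15, 3), (35, 10, 5), (39, 10, 7), (43, 0, 5), (47, 0, 8), (51, 0, 7), (55, 1, 9), (59, -1, 8)]
side 29 []
side 45 [(15, 27, 4), (19, 31, 5), (23, 31, 3), (27, 28, 4), (31, 27, 3)]
side 60 [(15, 30, 4), (19, 30, 2), (23, 30, 3), (27, 31, 4)]
```

The vise jaw edge is really at X=31 mm, with a 9 mm base step out to 42, so the free end hit the jaw face. Retreat up and come back with more overlap.

Call:
{"fn": "carry_out", "kwargs": {"series": [[-0.006,0,-0.005,0,0.4],[-0.006,0,-0.03,0,0.4],[0.003,0,-0.03,0,0.4],[0.005,0,-0.025,0,0.4],[0.005,0,-0.02,0,0.4],[0.005,0,-0.015,0,0.4],[0.005,0,-0.011,0,0.4],[0.007,0,-0.009,0,0.4],[0.009,0,-0.007,0,0.4],[0.012,0,-0.006,0,0.4],[0.015,0,-0.005,0,0.4],[0.017,0,-0.005,0,0.4],[0.017,0,-0.005,0,0.4]]}}

```text
t: 21.9
eef_pos: [548.0, 254.9, 227.5]
tcp_rot: [3.141, 0.005, -2.954]
ft_force: [9.6, 1.0, 7.2]
opening: 0.565
grip_force: 30.0
```

Run:
```python
from h import *
st();prof()
```

```text
21.9 [548.  254.9  56.5] [ 179.95    0.31 -169.27] F [9.6 1.  7.2] M [ 0.29 -1.46 -0.01] op 0.565 g 30.0
X from -80 step5
  75   .  .  .  .  .  .  .  3  .  .  .  .  .  .  .  .  .  .  .  .  .  .  .  .  .  .  .  .  .  .  .  .
  70   .  .  .  .  .  .  . 17  6  1  .  .  .  .  .  .  .  .  .  .  .  .  .  .  .  .  .  .  .  .  .  .
  65   .  .  .  .  .  .  9 11  1  4  .  .  .  .  .  .  .  .  .  .  .  .  .  .  .  .  .  .  .  .  .  .
  60   .  .  .  .  .  2 12  6  1  1  3  2  .  .  .  .  .  .  .  .  .  .  .  .  .  .  .  .  .  .  .  .
  55   .  .  .  .  1 13  9  2  2  2  4  1  2  3  1  .  .  .  .  .  .  .  .  .  .  .  .  .  .  .  .  .
  50   .  .  1  1  8 17  3  4  2  2  2  3  3  4  .  .  .  .  .  .  .  .  .  .  .  .  .  .  .  .  .  .
  45   .  .  1  . 23  6  3  5  1  3  4  2  1  6  .  2  2  .  .  .  .  .  .  .  .  .  .  .  .  .  .  .
  40   .  .  .  4  8  1  1  1  .  4  4  3  2  1  2  2  1  1  .  .  .  .  .  .  .  .  .  .  .  .  .  .
  35   .  .  .  .  7  1  .  .  1  .  1  2  1  2  1  1  3  1  1  1  .  .  .  .  .  .  .  .  .  .  .  .
  30   .  .  .  .  1  2  .  .  .  .  2  1  1  1  .  1  2  2  3  8  3  .  .  .  .  .  .  .  .  .  .  .
  25   .  .  .  .  .  3  .  .  .  .  .  .  .  2  3  2  .  3  4  3  .  .  .  .  .  .  .  .  .  .  .  .
  20   .  .  .  .  .  .  .  .  .  .  .  .  1  1  2  1  2  2  2  2  .  .  .  .  .  .  .  .  .  .  .  .
  15   .  .  .  .  .  .  .  .  .  .  .  .  .  .  1  1  2  1  1  .  .  .  .  .  .  .  .  .  .  .  .  .
  10   .  .  .  .  .  .  .  .  .  .  .  .  .  .  2  1  2  2  .  .  .  .  .  .  .  .  .  .  .  .  .  .
   5   .  .  .  .  .  .  .  .  .  .  .  .  .  .  .  1  1  .  .  .  .  .  .  .  .  .  .  .  .  .  .  .
```

The cover now leans about 34°, with its lower corner under the pads. Push slightly more, move clear, then press and drag on open bench.

Call:
{"fn": "carry_out", "kwargs": {"series": [[0.002,0,0,0,0.4],[0.005,0,0,0,0.4],[0.006,0,0,0,0.4],[-0.005,0,-0.005,0,0.4],[-0.04,-0.04,-0.015,0,0.4],[-0.08,-0.075,-0.015,0,0.4],[-0.08,-0.075,-0.012,0,0.4],[-0.08,-0.075,-0.005,0,0.4]]}}

```text
t: 22.95
eef_pos: [638.8, 195.9, 230.6]
tcp_rot: [3.141, -0.002, -2.954]
ft_force: [-0.2, -0.4, -0.4]
opening: 0.4
grip_force: 0.0
```

Run:
```python
from h import *
st();prof()
```

```text
22.95 [638.8 195.9  59.6] [ 1.7999e+02 -1.4000e-01 -1.6927e+02] F [-0.2 -0.4 -0.4] M [0.04 0.01 0.07] op 0.4 g 0.0
X from -80 step5
  40   1  .  .  .  2  1  1  .  1  1  .  2  1  .  1  .  .  .  .  .  .  .  .  .  .  .  .  .  .  .  .  .
  35   4  4  3  1  3  3  4  4  2  2  2  4  4  3  2  .  .  .  .  .  .  .  .  .  .  .  .  .  .  .  .  .
  30   2  2  3  3  2  4  3  5  7  5  3  2  3  2  3  .  .  .  .  .  .  .  .  .  .  .  .  .  .  .  .  .
  25   3  1  3  4  3  3  3  5  4  3  3  3  4  1  1  .  .  .  .  .  .  .  .  .  .  .  .  .  .  .  .  .
  20   2  .  5  3  1  2  4  5  6  4  2  2  1  2  2  .  .  .  .  .  .  .  .  .  .  .  .  .  .  .  .  .
  15   3  6  2  4  3  3  4  3  7  3  4  2  5  3  3  .  .  .  .  .  .  .  .  .  .  .  .  .  .  .  .  .
  10   3  2  1  2  2  4  2  5  5  5  1  3  2  1  1  .  .  .  .  .  .  .  .  .  .  .  .  .  .  .  .  .
   5   2  4  2  1  3  2  2  5  4  3  1  2  2  2  1  .  .  .  .  .  .  .  .  .  .  .  .  .  .  .  .  .
   0   1  .  1  2  .  2  2  .  2  1  .  .  1  1  1  .  .  .  .  .  .  .  .  .  .  .  .  .  .  .  .  .
```

Run:
```python
from h import *
st();cov(597,190,zmin=27,angs=(2,5,8,10,12,15,18))
```

```text
23.0 [638.3 196.2  58.7] [ 179.99   -0.2  -169.23] F [-1.  -0.6 -1.1] M [0.05 0.04 0.01] op 0.4 g 0.0
200 ((575.7275390625, 176.9072265625), (120.2371597290039, 76.47467803955078), 68.75586700439453)
2 [83.4] [75.2] ctr 584.4 202.8
5 [84.1] [77.] ctr 584.2 202.6
8 [84.3] [78.8] ctr 584.0 202.4
10 [84.4] [79.9] ctr 583.9 202.2
12 [84.5] [80.9] ctr 584.0 202.0
15 [84.6] [82.1] ctr 584.3 201.8
18 [84.6] [83.2] ctr 584.6 201.7
```

```bash
cat >> h.py <<'E'
def cov2(lo,hi,zmin=4,zmax=44,sat=28):
    "side-camera grey points, box given in world xy"
    p,d=env.read_camera("side");P=cloud("side",d);im=p.astype(int)
    m=(P[...,0]>lo[0])&(P[...,0]<hi[0])&(P[...,1]>lo[1])&(P[...,1]<hi[1])&(P[...,2]>zmin)&(P[...,2]<zmax)&(im.min(-1)>45)&(im.max(-1)-im.min(-1)<sat)&(im[...,2]-im[...,0]<4)
    q=P[m];n=cv2.connectedComponentsWithStats(m.astype(np.uint8))
    k=1+np.argmax(n[2][1:,4]);q=P[n[1]==k];print(len(q),cv2.minAreaRect(q[:,:2].astype(np.float32)))
    b=min((np.prod([np.ptp(np.percentile(q[:,:2]@r,[2,98],axis=0)[:,i]) for i in(0,1)]),a) for a in range(-45,46) for r in[np.array([[np.cos(np.radians(a)),-np.sin(np.radians(a))],[np.sin(np.radians(a)),np.cos(np.radians(a))]])])
    a=np.radians(b[1]);r=np.array([[np.cos(a),-np.sin(a)],[np.sin(a),np.cos(a)]]);e=np.percentile(q[:,:2]@r,[2,98],axis=0)
    print("ang",b[1],"size",np.ptp(e,axis=0).round(1),"ctr",(r@e.mean(0)).round(1),"z",np.percentile(q[:,2],[2,98]).round(1));return q
E
python3 - <<'E'
from h import *
cov2((540,110),(660,260))
E
```

```text
460 ((585.6259765625, 204.08956909179688), (62.77205276489258, 76.16682434082031), 69.72628784179688)
ang -23 size [73.4 58.9] ctr [585.8 203.8] z [ 4.7 40.4]
```

Run:
```python
from h import *
cov2((540,110),(660,260),zmin=28,zmax=46);q=cov2((540,110),(660,260),zmin=10,zmax=46)
p,d=env.read_camera("top");P=cloud("top",d);im=p.astype(int)
m=(P[...,0]>538)&(P[...,0]<650)&(P[...,1]>120)&(P[...,1]<270)&(P[...,2]>20)&(P[...,2]<46)&(im.min(-1)>45)
print(m.sum(),cv2.minAreaRect(P[m][:,:2].astype(np.float32)))
a=cv2.convertScaleAbs(env.read_camera("side")[0][90:190,190:310,::-1],alpha=1.5);cv2.imwrite("pics/s9.png",cv2.resize(a,(720,600),interpolation=cv2.INTER_CUBIC))
```

```text
171 ((585.4227905273438, 203.17520141601562), (61.30275344848633, 75.96406555175781), 70.04838562011719)
ang -24 size [74.7 58.5] ctr [585.9 203.9] z [28.1 40.8]
396 ((585.142822265625, 202.71517944335938), (64.2654800415039, 75.1571044921875), 67.72134399414062)
ang -21 size [73.6 58.6] ctr [585.4 204.1] z [10.7 40.5]
17 ((604.6173706054688, 168.4068603515625), (14.272286415100098, 7.83851432800293), 18.455738067626953)
```

View pics/s9.png

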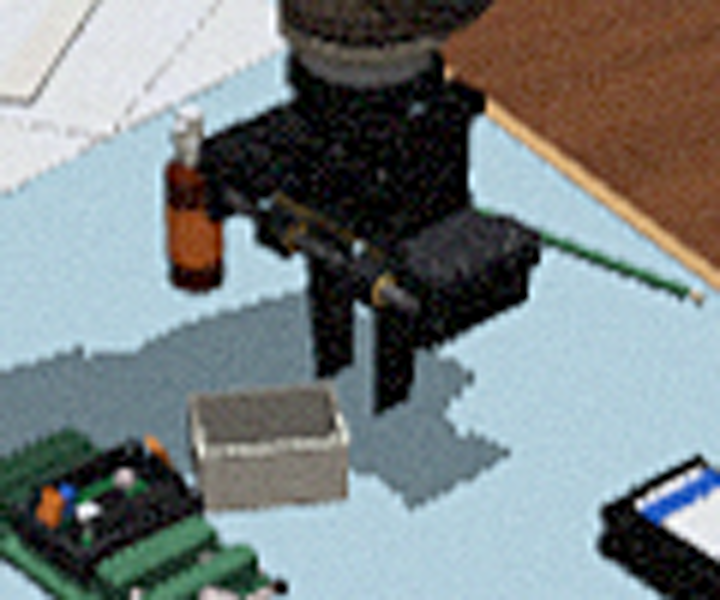

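That was the last picture. The cover lies flat, mouth up, with rim corners at about (198,452), (349,437), (337,385) and (190,397).

Run:
```python
from h import *
f=lambda U,o:(U+.5)/6-.5+o
C=np.array([onz("side",f(u,190),f(v,90),38) for u,v in[(198,452),(349,437),(337,385),(190,397)]])
print(C.round(1),[np.linalg.norm(C[i]-C[(i+1)%4]).round(1) for i in range(4)],C.mean(0))
e=C[1]+C[2]-C[0]-C[3];print(np.degrees(np.arctan2(e[1],e[0])))
```

```text
[[541.8 195.9  38. ]
 [613.4 167.5  38. ]
 [632.1 210.2  38. ]
 [561.5 240.2  38. ]] [np.float64(77.0), np.float64(46.6), np.float64(76.7), np.float64(48.5)] [587.20988893 203.46689618  38.        ]
-22.34630664246092
```

Run:
```python
from h import *
st();print(row(616.6,191.3,44,158))
a=np.radians(10.7);c=np.array([484,186]);u=np.array([np.cos(a),np.sin(a)]);w=np.array([-u[1],u[0]])
g=c+u*(31+58)+w*55
print(row(g[0],g[1],95,190.7,(616.6,191.3,44,158)))
```

```text
23.3 [639.  196.4  60.9] [ 180.      0.   -169.21] F [ 0.  -0.1 -0.2] M [ 0.05 -0.02 -0.04] op 0.395 g 0.0
(array([ 0.023 , -0.0008,  0.0169]), np.float64(32.79))
(array([ 0.0758,  0.0398, -0.051 ]), -32.7)
```

Call:
{"fn": "carry_out", "kwargs": {"series": [[0.01,-0.001,-0.03,10.7,1],[0.023,-0.001,-0.03,21.4,1],[0.023,-0.001,-0.03,32.8,1],[0.023,-0.001,-0.02,32.8,1],[0.023,-0.001,0.005,32.8,1],[0.023,-0.001,0.017,32.8,1],[0.023,-0.001,0.017,32.8,1],[0.023,-0.001,0.017,32.8,0.4],[0.023,-0.001,0.017,32.8,0.4],[0.023,-0.001,0.017,32.8,0.4],[0.023,-0.001,0.017,32.8,0.4]]}}

```text
t: 24.68
eef_pos: [617.0, 190.6, 214.9]
tcp_rot: [3.141, 0.0, 2.757]
ft_force: [-0.4, -0.5, 0.4]
opening: 0.638
grip_force: 0.0
```

Run:
```python
from h import *
st()
```

```text
24.68 [617.  190.6  43.9] [1.7998e+02 2.0000e-02 1.5795e+02] F [-0.4 -0.5  0.4] M [ 0.05 -0.01  0.01] op 0.638 g 0.0
```

Call:
{"fn": "carry_out", "kwargs": {"series": [[0,0,0,0,0.4],[0,0,0,0,0.4],[0,0,-0.03,0,0.4],[0.03,0.01,-0.051,-10.7,0.4],[0.076,0.04,-0.051,-21.4,0.4],[0.076,0.04,-0.051,-32.1,0.4],[0.076,0.04,-0.051,-32.7,0.4],[0.076,0.04,-0.051,-32.7,0.4]]}}

```text
t: 25.68
eef_pos: [561.8, 255.8, 265.5]
tcp_rot: [3.142, -0.0, -2.96]
ft_force: [-0.4, 0.8, -1.0]
opening: 0.567
grip_force: 30.0
```

Run:
```python
from h import *
st();prof()
a=np.radians(10.7);c=np.array([484,186]);u=np.array([np.cos(a),np.sin(a)]);w=np.array([-u[1],u[0]])
for X,Z in((58,75),(58,54),(54.7,46.3),(47,43),(41,41.8),(38,39)):
    g=c+u*(31+X)+w*55;print(row(g[0],g[1],Z,190.7))
```

```text
25.68 [561.8 255.8  94.5] [ 180.     -0.   -169.61] F [-0.4  0.8 -1. ] M [0.03 0.   0.01] op 0.567 g 30.0
X from -80 step5
 105   .  .  .  .  .  .  .  .  .  .  .  .  .  1  .  .  .  .  .  .  .  .  .  .  .  .  .  .  .  .  .  .
 100   .  .  .  .  .  .  .  .  .  .  .  .  .  .  1  .  .  .  .  .  .  .  .  .  .  .  .  .  .  .  .  .
  90   .  6  .  .  2  2  .  1  1  2  .  .  .  .  .  1  2  .  .  .  .  .  .  .  .  .  .  .  .  .  .  .
  85   . 11  7  4  4  4  5  3  2  5  2  3  5  1  4  4  8  1  .  .  .  .  .  .  .  .  .  .  .  .  .  .
  80   . 12  3  3  3  3  3  2  7  3  5  6  3  4  1  1  6  .  .  .  .  .  .  .  .  .  .  .  .  .  .  .
  75   .  8  2  1  5  5  5  3  4  1  3  3  1  3  3  2  3  .  .  .  .  .  .  .  .  .  .  .  .  .  .  .
  70   . 13  2  3  1  1  2  3  3  6  1  6  4  2  2  2  5  .  .  .  .  .  .  .  .  .  .  .  .  .  .  .
  65   .  9  5  2  2  2  4  4  4  4  4  3  3  3  4  2  7  .  .  .  .  .  .  .  .  .  .  .  .  .  .  .
  60   . 17  3  2  1  4  2  3  2  4  3  4  4  2  4  4  5  .  .  .  .  .  .  .  .  .  .  .  .  .  .  .
  55   . 11  4  2  4  2  2  3  3  4  3  3  6  4  4  2  4  .
[... 170 characters left out ...]
.  .  .  .  .  .  .  .  .  .  .  .  .  .  .  .  .  .  .  .  .  .  .  .  .  .
  30   .  .  1  .  .  .  .  .  .  .  .  .  .  .  .  .  .  .  .  .  .  .  .  .  .  .  .  .  .  .  .  .
  25   .  .  .  2  .  .  .  .  .  .  .  .  .  .  .  .  .  .  .  .  .  .  .  .  .  .  .  .  .  .  .  .
   0   .  .  .  .  .  .  .  .  .  .  .  .  1  .  .  .  .  .  .  .  .  .  .  .  .  .  .  .  .  .  .  .
(array([0.0004, 0.0009, 0.0195]), np.float64(-0.29))
(array([0.0004, 0.0009, 0.0405]), np.float64(-0.29))
(array([0.0037, 0.0009, 0.0482]), np.float64(-0.29))
(array([0.0114, 0.0009, 0.0515]), np.float64(-0.29))
(array([0.0174, 0.0009, 0.0527]), np.float64(-0.29))
(array([0.0204, 0.0008, 0.0555]), np.float64(-0.29))
```

Call:
{"fn": "carry_out", "kwargs": {"series": [[0,0.001,0.016,0,0.4],[0,0.001,0.021,0,0.4],[0,0.001,0.026,0,0.4],[0,0.001,0.031,0,0.4],[0,0.001,0.036,0,0.4],[0,0.001,0.041,0,0.4],[0.002,0.001,0.045,0,0.4],[0.004,0.001,0.048,0,0.4],[0.008,0.001,0.05,0,0.4],[0.012,0.001,0.0515,0,0.4],[0.015,0.001,0.052,0,0.4],[0.018,0.001,0.053,0,0.4],[0.018,0.001,0.053,0,0.4]]}}

```text
t: 27.35
eef_pos: [545.1, 254.1, 213.8]
tcp_rot: [3.141, 0.007, -2.956]
ft_force: [11.0, 2.1, 7.5]
opening: 0.567
grip_force: 30.0
```

Run:
```python
from h import *
st();prof()
```

```text
27.35 [545.1 254.1  42.8] [ 179.95    0.39 -169.37] F [11.   2.1  7.5] M [ 0.42 -1.81 -0.11] op 0.567 g 30.0
X from -80 step5
  80   .  .  .  .  .  .  .  1  .  .  .  .  .  .  .  .  .  .  .  .  .  .  .  .  .  .  .  .  .  .  .  .
  75   .  .  .  .  .  .  6 20  1  .  .  .  .  .  .  .  .  .  .  .  .  .  .  .  .  .  .  .  .  .  .  .
  70   .  .  .  .  .  . 13  4  .  2  .  .  .  .  .  .  .  .  .  .  .  .  .  .  .  .  .  .  .  .  .  .
  65   .  .  .  .  2  9 12  2  3  2  2  1  .  .  .  .  .  .  .  .  .  .  .  .  .  .  .  .  .  .  .  .
  60   .  .  .  .  7 14  3  .  2  3  4  1  3  .  .  .  .  .  .  .  .  .  .  .  .  .  .  .  .  .  .  .
  55   .  .  .  3 20  8  3  3  3  3  3  4  3  .  .  .  .  .  .  .  .  .  .  .  .  .  .  .  .  .  .  .
  50   .  .  . 18 14  1  3  .  4  3  1  1  4  3  3  1  .  .  .  .  .  .  .  .  .  .  .  .  .  .  .  .
  45   .  .  1 10  3  1  4  4  3  3  5  2  1  1  3  1  .  .  .  .  .  .  .  .  .  .  .  .  .  .  .  .
  40   .  .  .  .  .  1  2  .  1  3  2  3  1  4  2  1  2  .  .  .  .  .  .  .  .  .  .  .  .  .  .  .
  35   .  .  .  .  .  .  1  .  .  .  2  2  .  3  .  2  2  2  3  2  .  .  .  .  .  .  .  .  .  .  .  .
  30   .  .  .  .  .  5  1  .  .  .  .  .  1  .  .  .  2  1  5  4  .  .  .  .  .  .  .  .  .  .  .  .
  25   .  .  .  .  .  .  1  .  .  .  .  .  .  .  1  .  .  2  2  .  .  .  .  .  .  .  .  .  .  .  .  .
  20   .  .  .  .  .  .  1  .  .  .  .  .  .  1  1  .  .  .  .  .  .  .  .  .  .  .  .  .  .  .  .  .
  10   .  .  .  .  .  .  .  .  .  .  .  .  .  .  1  .  2  .  .  .  .  .  .  .  .  .  .  .  .  .  .  .
   5   .  .  .  .  .  .  .  .  .  .  .  .  .  .  .  1  .  .  .  .  .  .  .  .  .  .  .  .  .  .  .  .
   0   .  .  .  .  .  .  .  .  .  .  .  .  .  .  .  .  1  .  .  .  .  .  .  .  .  .  .  .  .  .  .  .
```

θ is about 36°, the lower corner is behind the pads, and the grip overlap is solid. Move to open bench, then press and drag away.

Call:
{"fn": "carry_out", "kwargs": {"series": [[-0.006,0,-0.006,0,0.4],[-0.03,-0.04,-0.012,0,0.4],[-0.065,-0.08,-0.012,0,0.4],[-0.07,-0.08,-0.003,0,0.4],[-0.073,-0.08,0.002,0,0.4],[-0.079,-0.08,0.005,0,0.4],[-0.085,-0.08,0.007,0,0.4],[-0.091,-0.08,0.009,0,0.4],[-0.097,-0.08,0.012,0,0.4],[-0.101,-0.08,0.014,0,0.4]]}}

```text
t: 28.65
eef_pos: [658.0, 194.0, 198.5]
tcp_rot: [3.142, 0.0, -2.956]
ft_force: [0.2, -0.6, -0.3]
opening: 0.401
grip_force: 0.0
```

Run:
```python
from h import *
st();prof()
```

```text
28.65 [658.  194.   27.5] [ 180.      0.   -169.35] F [ 0.2 -0.6 -0.3] M [ 0.02 -0.   -0.  ] op 0.401 g 0.0
X from -80 step5
 105   .  .  .  .  .  .  .  .  .  .  .  .  1  .  .  .  .  .  .  .  .  .  .  .  .  .  .  .  .  .  .  .
 100   .  .  .  .  .  .  .  .  .  .  1  1  .  .  .  .  .  .  .  .  .  .  .  .  .  .  .  .  .  .  .  .
  40   1  2  .  .  .  .  .  .  .  .  .  .  .  .  .  .  .  .  .  .  .  .  .  .  .  .  .  .  .  .  .  .
  35   1  5  1  .  .  .  .  .  .  .  .  .  .  .  .  .  .  .  .  .  .  .  .  .  .  .  .  .  .  .  .  .
  30   2  5  5  .  .  .  .  .  .  .  .  .  .  .  .  .  .  .  .  .  .  .  .  .  .  .  .  .  .  .  .  .
  25   2  1  3  .  .  .  .  .  .  .  .  .  .  .  .  .  .  .  .  .  .  .  .  .  .  .  .  .  .  .  .  .
  20   3  3  2  .  .  .  .  .  .  .  .  .  .  .  .  .  .  .  .  .  .  .  .  .  .  .  .  .  .  .  .  .
  15   2  2  1  .  .  .  .  .  .  .  .  .  .  .  .  .  .  .  .  .  .  .  .  .  .  .  .  .  .  .  .  .
  10   2  1  .  .  .  .  .  .  .  .  .  .  .  .  .  .  .  .  .  .  .  .  .  .  .  .  .  .  .  .  .  .
   5   3  1  .  .  .  .  .  .  .  .  .  .  .  .  .  .  .  .  .  .  .  .  .  .  .  .  .  .  .  .  .  .
   0   3  1  2  .  .  .  .  .  .  .  .  .  .  .  .  .  .  .  .  .  .  .  .  .  .  .  .  .  .  .  .  .
```

The drop came from my sideways retreat: the cover must have caught on the shell. Next time I retreat straight out first. Relocating the cover.

Run:
```python
from h import *
q=cov2((520,110),(650,290),zmin=4,zmax=60);
a=np.radians(10.7);D=q[:,:2]-[484,186];X=D[:,0]*np.cos(a)+D[:,1]*np.sin(a);W=-D[:,0]*np.sin(a)+D[:,1]*np.cos(a);Z=q[:,2]
def grid(A,B,s,a0,b0,n=1):
    H={}
    for x,y in zip(A,B):H[(int((y-b0)//s),int((x-a0)//s))]=H.get((int((y-b0)//s),int((x-a0)//s)),0)+1
    for i in range(max(k[0] for k in H),-1,-1):print(f"{b0+i*s:5d}","".join("%3d"%H[(i,j)] if (i,j) in H else "  ." for j in range(max(k[1] for k in H)+1)))
print("X(20..) vs Z");grid(X,Z,5,20,0)
m=Z>25;print("X(20..) vs W (z>25)");grid(X[m],W[m],5,20,-60)
cov2((520,110),(650,290),zmin=28,zmax=60)
```

```text
347 ((554.1775512695312, 205.38763427734375), (65.58759307861328, 112.2112808227539), 1.8533670902252197)
ang 1 size [53.8 79.7] ctr [558.5 219.6] z [ 4.1 40.1]
X(20..) vs Z
   40   .  .  .  1  .  1  3  1  .  .  .  1  .  .  .  .  1  .  .
   35   .  .  .  1  .  4  9 10  3  2  5  4  4  .  6  2  9  7  3
   30   .  .  1  .  .  3  5  7  2  4  3  1  2  3  2  6  9  5  .
   25   .  .  .  .  .  3  3  2  3  .  1  .  1  2  1  4  7  7  1
   20   .  .  .  .  .  .  2  5  4  1  3  3  2  3  2  6  5  7  2
   15   .  .  .  .  .  .  1  3  2  1  2  7  2  2  4  4  2  7  1
   10   .  .  .  .  .  .  .  4  1  2  2  1  2  5  4  4  3  3  1
    5   .  .  .  .  .  .  1  3  1  3  3  1  6  8  3  6  4  8  1
    0   .  .  .  .  .  .  .  1  .  .  .  1  3  4  2  4  1  2  1
X(20..) vs W (z>25)
   60   .  .  .  .  .  .  .  .  .  1  .  1  .  .  .  .  .  .  .
   55   .  .  .  .  .  .  .  .  3  2  4  2  1  1  .  .  2  1  .
   50   .  .  .  .  .  .  .  1  1  .  1  1  .  .  2  2  3  3  2
   45   .  .  .  .  .  .  .  3  .  .  .  .  .  .  .  1  1  .  2
   40   .  .  .  .  .  .  .  3  .  .  .  .  .  .  .  .  .  3  .
   35   . 
[... 730 characters left out ...]
  3  2  5  3  2  4  1  .  .
  -25   .  .  .  .  .  .  .  .  .  .  .  .  1  1  5  3  .  .  .
  -30   .  .  .  .  .  .  .  .  .  .  .  .  .  .  .  .  .  .  .
  -35   .  .  .  .  .  .  .  .  .  .  .  .  .  .  .  .  .  .  .
  -40   .  .  .  .  .  .  .  .  .  .  .  .  .  .  .  .  .  .  .
  -45   .  .  1  .  .  .  .  .  .  .  .  .  .  .  .  .  .  .  .
  -50   .  .  .  .  .  .  .  .  .  .  .  .  .  .  .  .  .  .  .
  -55   .  .  .  .  .  .  .  .  .  .  .  .  .  .  .  .  .  .  .
  -60   .  .  .  .  .  .  .  .  .  .  .  .  .  .  .  .  .  .  .
136 ((554.4358520507812, 214.63543701171875), (65.48389434814453, 88.89730834960938), 1.2634332180023193)
ang 2 size [56.9 78.3] ctr [557.4 219. ] z [28.6 42.8]
```

Run:
```python
from h import *
st();print(row(557.1,252,44,91.5))
a=np.radians(10.7);c=np.array([484,186]);u=np.array([np.cos(a),np.sin(a)]);w=np.array([-u[1],u[0]])
g=c+u*(31+58)+w*55
print(g,row(g[0],g[1],92,10.7,(557.1,252,44,91.5)))
for n in("top",):
    P=cloud(n,np.load(n+"0.npz")["d"]);D=P[...,:2]-c;X=D[...,0]*np.cos(a)+D[...,1]*np.sin(a);W=-D[...,0]*np.sin(a)+D[...,1]*np.cos(a)
    print([(x,int(np.median(P[...,2][m])),int(m.sum())) for x in range(55,170,5) for m in[(W>x)&(W<x+5)&(abs(X)<25)] if m.any()])
```

```text
28.8 [657.7 193.9  27.5] [ 1.8000e+02 -1.0000e-02 -1.6936e+02] F [0.  0.1 0.3] M [0.07 0.03 0.01] op 0.401 g 0.0
(array([ 0.0882,  0.0757, -0.0165]), np.float64(99.14))
[561.24087505 256.56803258] (array([ 0.0045,  0.0043, -0.048 ]), 80.8)
[(55, 29, 41), (60, 29, 37), (65, 30, 42), (70, 29, 27), (75, 0, 5), (80, 0, 41), (85, 0, 37), (90, 0, 40), (95, 0, 36), (100, 0, 37), (105, 0, 41), (110, 0, 40), (115, 0, 38), (120, 0, 40), (125, 0, 40), (130, 0, 40), (135, 0, 34), (140, 0, 53), (145, 3, 57), (150, 22, 50), (155, 21, 14), (160, 0, 35), (165, 13, 80)]
```

Call:
{"fn": "carry_out", "kwargs": {"series": [[0.0,0.0,-0.05,10,0.75],[0.03,0.03,-0.06,20,0.75],[0.06,0.05,-0.06,31,0.75],[0.088,0.076,-0.06,41,0.75],[0.088,0.076,-0.06,52,0.75],[0.088,0.076,-0.06,62,0.75],[0.088,0.076,-0.06,73,0.75],[0.088,0.076,-0.06,83,0.75],[0.088,0.076,-0.055,94,0.75],[0.088,0.076,-0.045,99,0.75],[0.088,0.076,-0.017,99,0.75],[0.088,0.076,-0.017,99,0.75],[0.088,0.076,-0.017,99,0.4],[0.088,0.076,-0.017,99,0.4],[0.088,0.076,-0.017,99,0.4],[0.088,0.076,-0.017,99,0.4]]}}

```text
t: 30.8
eef_pos: [557.3, 252.4, 216.6]
tcp_rot: [3.14, -0.001, 1.6]
ft_force: [-1.7, 0.5, 6.3]
opening: 0.566
grip_force: 30.0
```

Run:
```python
from h import *
st()
```

```text
30.8 [557.3 252.4  45.6] [ 1.7992e+02 -3.0000e-02  9.1650e+01] F [-1.7  0.5  6.3] M [-0.19  0.25 -0.04] op 0.566 g 30.0
```

Call:
{"fn": "carry_out", "kwargs": {"series": [[0,0,-0.04,0,0.4],[0.004,0.004,-0.068,10,0.4],[0.004,0.004,-0.068,20,0.4],[0.004,0.004,-0.068,31,0.4],[0.004,0.004,-0.068,41,0.4],[0.004,0.004,-0.068,52,0.4],[0.004,0.004,-0.068,62,0.4],[0.004,0.004,-0.068,73,0.4],[0.004,0.004,-0.05,81,0.4],[0.004,0.004,-0.03,81,0.4],[0.004,0.004,-0.024,81,0.4],[0.004,0.004,-0.018,81,0.4],[0.004,0.004,-0.012,81,0.4],[0.004,0.003,-0.006,81,0.4],[0.004,0.001,-0.001,81,0.4],[0.003,-0.003,0.001,81,0.4],[0.003,-0.007,0.002,81,0.4],[0.002,-0.011,0.003,81,0.4],[0.001,-0.014,0.003,81,0.4],[0.001,-0.017,0.003,81,0.4]]}}

```text
t: 33.3
eef_pos: [542.2, 253.2, 214.4]
tcp_rot: [-3.14, -0.01, 0.186]
ft_force: [16.7, 1.1, 9.7]
opening: 0.568
grip_force: 30.0
```

Run:
```python
from h import *
st();prof()
```

```text
33.3 [542.2 253.2  43.4] [-179.93   -0.56   10.64] F [16.7  1.1  9.7] M [ 0.11 -2.47 -0.07] op 0.568 g 30.0
X from -80 step5
  75   .  .  .  .  .  .  .  6 15  1  .  .  .  .  .  .  .  .  .  .  .  .  .  .  .  .  .  .  .  .  .  .
  70   .  .  .  .  .  .  1 11  7  1  2  .  .  .  .  .  .  .  .  .  .  .  .  .  .  .  .  .  .  .  .  .
  65   .  .  .  .  .  . 12 11  1  1  3  2  .  .  .  .  .  .  .  .  .  .  .  .  .  .  .  .  .  .  .  .
  60   .  .  .  .  . 12 18  1  3  3  1  2  2  .  .  .  .  .  .  .  .  .  .  .  .  .  .  .  .  .  .  .
  55   .  .  .  .  4 20  3  1  2  1  4  3  3  4  2  .  .  .  .  .  .  .  .  .  .  .  .  .  .  .  .  .
  50   .  .  .  4 17 10  3  3  5  2  2  3  3  3  1  .  .  .  .  .  .  .  .  .  .  .  .  .  .  .  .  .
  45   .  .  .  . 12  2  3  3  3  3  1  4  4  1  2  2  2  .  .  .  .  .  .  .  .  .  .  .  .  .  .  .
  40   .  .  .  .  .  .  1  1  1  .  5  3  2  1  .  2  2  1  1  .  .  .  .  .  .  .  .  .  .  .  .  .
  35   .  .  .  .  .  1  1  .  .  .  1  2  1  2  1  .  2  2  1  1  .  .  .  .  .  .  .  .  .  .  .  .
  30   .  .  .  .  .  1  7  .  .  .  .  .  .  1  .  .  .  1  .  3  2  .  .  .  .  .  .  .  .  .  .  .
  25   .  .  .  .  .  .  .  .  .  .  .  .  .  .  1  .  .  .  2  5  1  .  .  .  .  .  .  .  .  .  .  .
  15   .  .  .  .  .  .  .  .  .  .  .  .  .  .  .  1  .  .  .  .  .  .  .  .  .  .  .  .  .  .  .  .
  10   .  .  .  .  .  .  .  .  .  .  .  .  .  .  .  1  3  .  .  .  .  .  .  .  .  .  .  .  .  .  .  .
   5   .  .  .  .  .  .  .  .  .  .  .  .  .  .  .  1  1  .  .  .  .  .  .  .  .  .  .  .  .  .  .  .
```

θ is about 36° again and the grip is solid. This time I retreat straight out before sidestepping, then press and drag.

Call:
{"fn": "carry_out", "kwargs": {"series": [[0.01,0,-0.004,0,0.4],[0.035,0,-0.012,0,0.4],[0.065,0.01,-0.012,0,0.4],[0.075,0.045,-0.012,0,0.4],[0.075,0.07,-0.006,0,0.4],[0.077,0.07,0.0,0,0.4],[0.082,0.07,0.004,0,0.4],[0.088,0.07,0.007,0,0.4],[0.094,0.07,0.009,0,0.4]]}}

```text
t: 34.48
eef_pos: [645.0, 202.2, 204.3]
tcp_rot: [3.141, 0.002, 0.187]
ft_force: [-4.5, -3.6, 11.2]
opening: 0.564
grip_force: 30.0
```

Run:
```python
from h import *
st();prof()
```

```text
34.48 [645.  202.2  33.3] [1.7999e+02 1.2000e-01 1.0700e+01] F [-4.5 -3.6 11.2] M [-0.52  1.33  0.01] op 0.564 g 30.0
X from -80 step5
  85   .  .  .  .  .  .  .  .  1  .  .  .  .  .  .  .  .  .  .  .  .  .  .  .  .  .  .  .  .  .  .  .
  80   .  .  .  .  .  .  .  5 11  .  .  .  .  .  .  .  .  .  .  .  .  .  .  .  .  .  .  .  .  .  .  .
  75   .  .  .  .  .  .  8 13 11  .  .  .  .  .  .  .  .  .  .  .  .  .  .  .  .  .  .  .  .  .  .  .
  70   .  .  .  .  2  9 13  5  1  3  .  .  .  .  .  .  .  .  .  .  .  .  .  .  .  .  .  .  .  .  .  .
  65   .  .  .  2  9 18  6  1  .  2  2  .  .  .  .  .  .  .  .  .  .  .  .  .  .  .  .  .  .  .  .  .
  60   .  .  4 13 17  2  3  1  1  2  .  3  .  .  .  .  .  .  .  .  .  .  .  .  .  .  .  .  .  .  .  .
  55   .  .  1 12  6  3  1  2  2  4  3  4  2  .  .  .  .  .  .  .  .  .  .  .  .  .  .  .  .  .  .  .
  50   .  .  .  1  2  2  2  2  .  4  3  4  2  3  .  .  .  .  .  .  .  .  .  .  .  .  .  .  .  .  .  .
  45   .  .  .  .  .  3  1  2  2  1  2  4  2  1  .  .  .  .  .  .  .  .  .  .  .  .  .  .  .  .  .  .
  40   .  .  .  .  .  1  1  1  2  1  1  2  3  1
[... 170 characters left out ...]
.  .  .  .  .  2  1  1  1  1  1  1  .  .  .  .  .  .  .  .  .  .  .  .  .  .  .  .  .  .
  25   .  .  .  .  .  .  .  .  2  2  2  3  .  1  .  .  .  .  .  .  .  .  .  .  .  .  .  .  .  .  .  .
  20   .  .  .  .  .  .  .  .  .  3  1  1  3  1  .  .  .  .  .  .  .  .  .  .  .  .  .  .  .  .  .  .
  15   .  .  .  .  .  .  .  .  .  .  1  1  1  .  .  .  .  .  .  .  .  .  .  .  .  .  .  .  .  .  .  .
  10   .  .  .  .  .  .  .  .  .  .  .  3  1  2  .  .  .  .  .  .  .  .  .  .  .  .  .  .  .  .  .  .
   5   .  .  .  .  .  .  .  .  .  .  .  .  1  1  1  .  .  .  .  .  .  .  .  .  .  .  .  .  .  .  .  .
   0   .  .  .  .  .  .  .  .  .  .  .  .  1  1  .  .  .  .  .  .  .  .  .  .  .  .  .  .  .  .  .  .
```

Works: θ is now about 48°. Continue.

Call:
{"fn": "carry_out", "kwargs": {"series": [[0.006,0,0.001,0,0.4],[0.012,0,0.003,0,0.4],[0.018,0,0.005,0,0.4],[0.024,0,0.008,0,0.4],[0.03,0,0.01,0,0.4],[0.036,0,0.011,0,0.4],[0.042,0,0.0115,0,0.4]]}}

```text
t: 35.4
eef_pos: [686.2, 210.4, 192.2]
tcp_rot: [-3.141, 0.002, 0.187]
ft_force: [-2.8, -0.6, 5.7]
opening: 0.564
grip_force: 30.0
```

Run:
```python
from h import *
st();prof()
```

```text
35.4 [686.2 210.4  21.2] [-1.7999e+02  1.4000e-01  1.0700e+01] F [-2.8 -0.6  5.7] M [-0.21  0.96 -0.02] op 0.564 g 30.0
X from -80 step5
 105   .  .  .  .  .  .  .  .  .  .  .  .  1  .  .  .  .  .  .  .  .  .  .  .  .  .  .  .  .  .  .  .
  95   .  .  .  .  .  .  .  .  .  .  2  .  .  .  .  .  .  .  .  .  .  .  .  .  .  .  .  .  .  .  .  .
  90   .  .  .  .  .  .  .  .  1  .  .  .  .  .  .  .  .  .  .  .  .  .  .  .  .  .  .  .  .  .  .  .
  85   .  .  .  .  .  .  .  .  .  .  4  .  .  .  .  .  .  .  .  .  .  .  .  .  .  .  .  .  .  .  .  .
  80   .  .  .  .  .  1  .  4  8  7  9  5  1  .  .  .  .  .  .  .  .  .  .  .  .  .  .  .  .  .  .  .
  75   .  .  .  .  6  4 14 20  6  8  3  1  .  .  .  .  .  .  .  .  .  .  .  .  .  .  .  .  .  .  .  .
  70   .  .  .  3 18 11  8  2  1  2  1  .  .  .  .  .  .  .  .  .  .  .  .  .  .  .  .  .  .  .  .  .
  65   .  .  .  . 13  2  .  4  2  2  3  1  .  .  .  .  .  .  .  .  .  .  .  .  .  .  .  .  .  .  .  .
  60   .  .  .  .  .  1  2  2  .  2  1  2  3  .  .  .  .  .  .  .  .  .  .  .  .  .  .  .  .  .  .  .
  55   .  .  .  .  1  5  2  .  3  3  1  1  2 
[... 478 characters left out ...]
.  .  .  .  2  .  2  1  1  1  3  1  .  .  .  .  .  .  .  .  .  .  .  .  .  .  .  .  .  .
  25   .  .  .  .  .  .  .  4  1  2  .  2  1  1  .  .  .  .  .  .  .  .  .  .  .  .  .  .  .  .  .  .
  20   .  .  .  .  .  .  .  2  1  .  1  3  .  2  .  .  .  .  .  .  .  .  .  .  .  .  .  .  .  .  .  .
  15   .  .  .  .  .  .  .  1  2  3  3  1  1  2  .  .  .  .  .  .  .  .  .  .  .  .  .  .  .  .  .  .
  10   .  .  .  .  .  .  .  .  6  .  3  2  2  .  .  .  .  .  .  .  .  .  .  .  .  .  .  .  .  .  .  .
   5   .  .  .  .  .  .  .  .  3  4  2  .  1  1  .  .  .  .  .  .  .  .  .  .  .  .  .  .  .  .  .  .
   0   .  .  .  .  .  .  .  .  1  2  .  .  1  .  .  .  .  .  .  .  .  .  .  .  .  .  .  .  .  .  .  .
```

θ is 68°, limited by the fingertips reaching the bench, and that isn't past the balance point. I'll lean its back against the vise edge, release it, then push it over from behind with a fingertip.

Call:
{"fn": "carry_out", "kwargs": {"series": [[-0.04,0,-0.006,0,0.4],[-0.083,0,-0.006,0,0.4],[-0.085,-0.035,-0.006,0,0.4],[-0.09,-0.063,-0.006,0,0.4],[-0.105,-0.065,-0.005,0,0.4],[-0.113,-0.065,-0.002,0,0.4],[-0.117,-0.065,0.0,0,0.4],[-0.119,-0.065,0.0,0,0.4]]}}

```text
t: 36.45
eef_pos: [558.5, 251.2, 192.6]
tcp_rot: [-3.141, -0.003, 0.186]
ft_force: [6.5, 2.9, 0.8]
opening: 0.566
grip_force: 30.0
```

Run:
```python
from h import *
st();prof()
```

```text
36.45 [558.5 251.2  21.6] [-1.7997e+02 -1.7000e-01  1.0630e+01] F [6.5 2.9 0.8] M [ 0.36 -0.91  0.04] op 0.566 g 30.0
X from -80 step5
 100   .  .  .  .  .  .  .  .  .  .  1  .  .  .  .  .  .  .  .  .  .  .  .  .  .  .  .  .  .  .  .  .
  95   .  .  .  .  .  .  .  .  .  .  1  .  .  .  .  .  .  .  .  .  .  .  .  .  .  .  .  .  .  .  .  .
  85   .  .  .  .  .  .  .  .  .  1  3  3  .  .  .  .  .  .  .  .  .  .  .  .  .  .  .  .  .  .  .  .
  80   .  .  .  .  .  .  .  3  4 13 10  5  .  .  .  .  .  .  .  .  .  .  .  .  .  .  .  .  .  .  .  .
  75   .  .  .  .  4  6 19 20  8  6  1  .  .  .  .  .  .  .  .  .  .  .  .  .  .  .  .  .  .  .  .  .
  70   .  .  .  1 14 17  5  5  3  1  1  1  .  .  .  .  .  .  .  .  .  .  .  .  .  .  .  .  .  .  .  .
  65   .  .  .  .  9  2  1  1  1  2  1  3  1  .  .  .  .  .  .  .  .  .  .  .  .  .  .  .  .  .  .  .
  60   .  .  .  .  3  2  3  2  1  3  4  3  2  .  1  .  .  .  .  .  .  .  .  .  .  .  .  .  .  .  .  .
  55   .  .  .  .  .  2  3  1  2  2  2  2  3  1  .  .  .  .  .  .  .  .  .  .  .  .  .  .  .  .  .  .
  50   .  .  1  .  .  4  2  2  3  3  1  3  1  1
[... 272 characters left out ...]
3  2  .  .  2  .  .  1  .  2  3  1  .  .  .  .  .  .  .  .  .  .  .  .  .  .  .  .  .  .
  30   .  .  .  2  1  .  .  1  .  .  3  2  1  3  .  .  .  .  .  .  .  .  .  .  .  .  .  .  .  .  .  .
  25   .  .  .  .  1  .  .  .  .  .  1  3  1  .  .  .  .  .  .  .  .  .  .  .  .  .  .  .  .  .  .  .
  20   .  .  .  .  .  .  .  .  1  .  .  1  1  2  .  .  .  .  .  .  .  .  .  .  .  .  .  .  .  .  .  .
  15   .  .  .  .  .  .  .  .  1  .  .  1  1  1  .  .  .  .  .  .  .  .  .  .  .  .  .  .  .  .  .  .
  10   .  .  .  .  .  .  .  .  .  .  .  1  2  1  .  .  .  .  .  .  .  .  .  .  .  .  .  .  .  .  .  .
   5   .  .  .  .  .  .  .  .  .  .  .  .  1  1  .  .  .  .  .  .  .  .  .  .  .  .  .  .  .  .  .  .
```

Call:
{"fn": "carry_out", "kwargs": {"series": [[0,0,0,0,0.75],[0,0,0,0,0.75],[0,0,-0.03,0,0.75],[0,0,-0.085,0,0.75],[-0.02,0,-0.1,0,0.1],[-0.07,0,-0.1,0,0.0],[-0.095,0,-0.1,0,0.0],[-0.095,0,-0.08,0,0.0],[-0.095,0,-0.06,0,0.0]]}}

```text
t: 37.62
eef_pos: [464.1, 233.4, 252.0]
tcp_rot: [-3.141, -0.0, 0.186]
ft_force: [0.8, -0.1, -0.1]
opening: 0.282
grip_force: 0.0
```

Run:
```python
from h import *
st();prof()
```

```text
37.62 [464.1 233.4  81. ] [-1.7999e+02 -3.0000e-02  1.0640e+01] F [ 0.8 -0.1 -0.1] M [-0.04  0.15  0.  ] op 0.282 g 0.0
X from -80 step5
  80   .  .  .  .  .  .  .  .  .  .  .  .  .  .  .  .  .  .  .  .  .  .  .  .  .  .  .  .  1  .  .  .
  75   .  .  .  .  .  .  .  .  .  .  .  .  .  .  .  .  .  .  .  .  .  .  .  .  .  .  .  1  4  4  8  5
  70   .  .  .  .  .  .  .  .  .  .  .  .  .  .  .  .  .  .  .  .  .  .  .  .  .  .  .  1  7  4  3  3
  65   .  .  .  .  .  .  .  .  .  .  .  .  .  .  .  .  .  .  .  .  .  .  .  .  .  .  .  . 11  .  2  2
  60   .  .  .  .  .  .  .  .  .  .  .  .  .  .  .  .  .  .  .  .  .  .  .  .  .  .  .  .  7  2  4  2
  55   .  .  .  .  .  .  .  .  .  .  .  .  .  .  .  .  .  .  .  .  .  .  .  .  .  .  .  1  7  4  1  1
  50   .  .  .  .  .  .  .  .  .  .  .  .  .  .  .  .  .  .  .  .  .  .  .  1  .  .  .  . 11  3  2  1
  45   .  .  .  .  .  .  .  .  .  .  .  .  .  .  .  .  .  .  .  .  .  1  .  1  .  .  .  1  5  1  3  1
  40   .  .  .  .  .  .  .  .  .  .  .  .  .  .  .  .  .  .  .  .  .  .  .  .  .  .  .  .  6  3  2  2
  35   .  .  .  .  .  .  .  .  .  .  .  .  .  .  .  .  .  .  .  .  .  3  3  .  .  .  1  .  7  4  2  1
  30   .  .  .  .  .  .  .  .  .  .  .  .  .  .  .  .  .  1  .  .  .  1  .  .  .  .  .  .  6  1  1  2
  25   .  .  .  .  .  .  .  .  .  .  .  .  .  .  .  .  .  .  .  .  .  .  .  .  .  .  .  .  2  2  3  2
  20   .  .  .  .  .  .  .  .  .  .  .  .  .  .  .  .  .  .  .  .  .  .  .  .  .  .  .  .  4  1  1  2
  15   .  .  .  .  .  .  .  .  .  .  .  1  .  .  .  .  .  .  .  .  .  .  .  .  .  .  .  .  4  .  .  3
  10   .  .  .  .  .  .  .  .  .  .  2  3  .  .  .  .  .  .  .  .  .  .  .  .  .  .  .  .  3  1  .  3
   5   .  .  .  .  .  .  .  .  .  .  .  1  .  .  .  .  .  .  .  .  .  .  .  .  .  .  .  .  1  .  .  .
```

The cover stands upright with its closed face vertical at X≈50. Push it over with the shut fingers.

Call:
{"fn": "carry_out", "kwargs": {"series": [[0.035,0,0,0,0],[0.045,0,0,0,0],[0.052,0,0,0,0],[0.058,0,0,0,0],[0.065,0,0,0,0],[0.072,0,0,0,0],[0.08,0,0,0,0],[0.088,0,0,0,0],[0.095,0,0,0,0],[0.1,0,0,0,0],[0.1,0,-0.01,0,0],[0.1,0,-0.03,0,0.5]]}}

```text
t: 39.17
eef_pos: [562.5, 251.9, 282.4]
tcp_rot: [3.141, 0.001, 0.186]
ft_force: [-0.8, 0.0, -0.0]
opening: 0.063
grip_force: 0.0
```

Run:
```python
from h import *
st();prof()
print("z4");cov2((545,120),(720,330),zmin=4,zmax=60);cov2((545,120),(720,330),zmin=30,zmax=60)
```

```text
39.17 [562.5 251.9 111.4] [1.7999e+02 8.0000e-02 1.0650e+01] F [-0.8  0.  -0. ] M [-0.06  0.16  0.01] op 0.063 g 0.0
X from -80 step5
  40   .  1  .  .  .  .  .  .  .  .  .  .  .  .  .  .  5  3  5  2  3  3  3  6  3  3  4  2  6  2  4  .
  35   .  2  1  1  .  .  .  .  .  .  .  .  .  .  .  . 13 13  8 14 13 11 12 16  8 10 12 13  8 11 12  5
  30   .  2  1  1  .  .  .  .  .  .  .  .  .  .  .  .  9  2  1  4  2  3  1  2  .  4  4  .  .  3  1  .
  25   .  .  .  .  .  .  .  .  .  .  .  .  .  .  .  . 10  3  1  1  1  2  2  1  2  1  2  2  2  2  3  2
  20   .  .  .  .  .  .  .  .  .  .  .  .  .  .  .  . 13  3  1  2  2  1  2  1  1  1  3  1  1  .  2  .
  15   .  .  .  .  .  .  .  .  .  .  .  .  .  .  .  1  9  3  2  1  1  2  1  1  2  1  1  1  4  1  1  .
  10   .  .  .  .  .  .  .  .  .  .  .  .  .  .  .  .  8  2  3  1  1  .  2  2  .  2  1  1  1  .  2  2
   5   .  .  .  .  .  .  .  .  .  .  .  .  .  .  .  . 12  1  .  3  1  2  .  1  1  1  1  1  1  3  2  1
   0   .  .  .  .  .  .  .  .  .  .  .  .  .  .  .  .  2  2  .  1  .  1  2  2  1  1  2  1  .  .  2  1
z4
445 ((601.6822509765625, 258.98089599609375), (81.65270233154297, 59.62204360961914), 10.955109596252441)
ang 9 size [75.3 53.3] ctr [601.1 256.5] z [ 5.9 42.1]
274 ((601.7534790039062, 256.4946594238281), (78.45924377441406, 55.834129333496094), 8.930997848510742)
ang 12 size [73.4 52.5] ctr [600.8 256.3] z [31.1 42. ]
```

The cover lies mouth-down and flat at (601,256.5), yaw about 10.5°. I'll compute the grip move and refine the seat from the orange clips in the saved pictures.

Run:
```python
from h import *
print(row(601,256.5,21,10.6))
a=np.radians(10.7);c=np.array([484,186])
for n in("top","side"):
    z=np.load(n+"0.npz");p=z["p"].astype(int);P=cloud(n,z["d"]);D=P[...,:2]-c
    X=D[...,0]*np.cos(a)+D[...,1]*np.sin(a);W=-D[...,0]*np.sin(a)+D[...,1]*np.cos(a)
    o=(p[...,0]>1.5*p[...,1])&(p[...,0]-p[...,2]>40)&(abs(X)<55)&(abs(W)<25)
    for s in(-1,1):
        m=o&(s*X>20);v,u=np.nonzero(m);print(n,s,m.sum(),"uv",u.mean().round(2),v.mean().round(2),"P",np.median(P[m],0).round(1),"on z=48",onz(n,u.mean(),v.mean(),48).round(1))
    # dark shell+board region at seat heights: 
    k=(p.max(-1)<60)&(abs(X)<48)&(abs(W)<34)&(P[...,2]>24)&(P[...,2]<60)
    q=P[k];print(n,k.sum(),cv2.minAreaRect(q[:,:2].astype(np.float32)))
```

```text
(array([0.0386, 0.0027, 0.0913]), np.float64(0.05))
top -1 19 uv 179.63 221.79 P [450.5 180.2  50.8] on z=48 [451.5 180.7  48. ]
top 1 9 uv 175.22 195.56 P [514.3 192.8  53.1] on z=48 [516.3 193.9  48. ]
top 425 ((483.80072021484375, 185.73165893554688), (76.97097778320312, 62.45189666748047), 11.757740020751953)
side -1 20 uv 197.65 174.1 P [452.6 182.2  48.7] on z=48 [452.3 181.7  48. ]
side 1 3 uv 216.0 165.0 P [517.6 191.5  49.6] on z=48 [518.6 193.5  48. ]
side 349 ((485.14288330078125, 182.6319580078125), (77.21809387207031, 59.840328216552734), 10.363542556762695)
```

Call:
{"fn": "carry_out", "kwargs": {"series": [[0.02,0.003,0,0,0.9],[0.039,0.003,0.01,0,0.9],[0.039,0.003,0.025,0,0.9],[0.039,0.003,0.035,0,0.9],[0.039,0.003,0.035,0,0.9],[0.039,0.003,0.065,0,0.9],[0.039,0.003,0.09,0,0.9],[0.039,0.003,0.09,0,0.9],[0.039,0.003,0.09,0,0.4],[0.039,0.003,0.09,0,0.4],[0.039,0.003,0.09,0,0.4],[0.039,0.003,0.09,0,0.4],[0.039,0.003,0.09,0,0.4]]}}

```text
t: 40.95
eef_pos: [601.5, 256.3, 192.4]
tcp_rot: [-3.142, -0.0, 0.186]
ft_force: [-0.4, 0.0, 2.8]
opening: 0.565
grip_force: 30.0
```

Run:
```python
from h import *
st()
q=cov2((545,120),(720,330),zmin=4,zmax=60)
a=np.radians(10.65);g=env.state()["eef_pos"]
D=q[:,:2]-g[:2];X=D[:,0]*np.cos(a)+D[:,1]*np.sin(a)
e=np.percentile(X,[1,2,5,95,98,99]);print(e.round(1),(e[1]+e[4])/2,(e[0]+e[5])/2)
u=np.array([np.cos(a),np.sin(a)])
for z in(110,75,57+12):print(row(484.2,186.6,z,10.8))
```

```text
40.95 [601.5 256.3  21.4] [-1.7999e+02 -1.0000e-02  1.0650e+01] F [-0.4  0.   2.8] M [-0.04  0.31  0.02] op 0.565 g 30.0
256 ((586.7146606445312, 252.58233642578125), (48.75323486328125, 59.139408111572266), 7.403842926025391)
ang 7 size [45.2 53.3] ctr [586.5 250.9] z [ 5.9 42.1]
[-38.9 -38.3 -37.2   2.3   7.7   8.6] -15.337293462704709 -15.11232596728451
(array([-0.1282,  0.0468, -0.0886]), np.float64(-0.15))
(array([-0.1282,  0.0468, -0.0536]), np.float64(-0.15))
(array([-0.1282,  0.0468, -0.0476]), np.float64(-0.15))
```

Call:
{"fn": "carry_out", "kwargs": {"series": [[0,0,-0.045,0,0.4],[-0.03,0.01,-0.085,0,0.4],[-0.09,0.035,-0.085,0,0.4],[-0.1275,0.047,-0.075,0,0.4],[-0.1275,0.047,-0.06,0,0.4],[-0.1275,0.047,-0.06,0,0.4],[-0.1275,0.047,-0.06,0,0.4]]}}

```text
t: 41.88
eef_pos: [485.8, 186.9, 252.1]
tcp_rot: [-3.141, -0.001, 0.186]
ft_force: [-0.3, -0.4, -1.0]
opening: 0.566
grip_force: 30.0
```

Run:
```python
from h import *
st();s=env.state();g=s["eef_pos"]
p,d=env.read_camera("side");P=cloud("side",d);im=p.astype(int)
a=np.radians(10.7);D=P[...,:2]-g[:2];X=D[...,0]*np.cos(a)+D[...,1]*np.sin(a);W=-D[...,0]*np.sin(a)+D[...,1]*np.cos(a);Z=P[...,2]
m=(abs(X)<55)&(abs(W)<45)&(Z>58)&(Z<104)&(im.min(-1)>45)&(im.max(-1)-im.min(-1)<28)&(im[...,2]-im[...,0]<4)
print(m.sum(),np.percentile(X[m],[1,2,5,50,95,98,99]).round(1),np.percentile(W[m],[1,2,5,95,98,99]).round(1),np.percentile(Z[m],[2,98]).round(1))
e=m&(X<-30);print("end face",np.median(X[e]).round(1),e.sum(), "tilt",np.polyfit(Z[e],X[e],1).round(3))
print((P[m][:,:2]).mean(0))
```

```text
41.88 [485.8 186.9  81.1] [-1.7999e+02 -4.0000e-02  1.0660e+01] F [-0.3 -0.4 -1. ] M [-0.07  0.2  -0.01] op 0.566 g 30.0
364 [-37.9 -37.6 -36.9 -25.4  29.1  34.9  37. ] [-29.2 -28.9 -28.1  21.5  24.6  25.8] [ 62.2 100.9]
end face -35.5 148 tilt [ 1.9000e-02 -3.6669e+01]
[468.99538141 174.97285076]
```

Call:
{"fn": "carry_out", "kwargs": {"series": [[-0.0007,0,0.007,0,0.4],[-0.0007,0,0.011,0,0.4],[-0.0007,0,0.014,0,0.4],[-0.0007,0,0.0155,0,0.4]]}}

```text
t: 42.42
eef_pos: [484.3, 186.4, 236.8]
tcp_rot: [-3.141, -0.0, 0.186]
ft_force: [-0.7, 0.5, 7.8]
opening: 0.568
grip_force: 30.0
```

Run:
```python
from h import *
st()
```

```text
42.42 [484.3 186.4  65.8] [-1.7999e+02 -3.0000e-02  1.0650e+01] F [-0.7  0.5  7.8] M [-0.06  0.41  0.06] op 0.568 g 30.0
```

It fits: the rim is about 8 mm above the seat, on the clip ramps, with low side force. Press on.

Call:
{"fn": "carry_out", "kwargs": {"series": [[0,0,0.002,0,0.4],[0,0,0.004,0,0.4],[0,0,0.006,0,0.4],[0,0,0.008,0,0.4],[0,0,0.0095,0,0.4],[0,0,0.0105,0,0.4],[0,0,0.0105,0,0.4]]}}

```text
t: 43.3
eef_pos: [484.2, 186.3, 227.9]
tcp_rot: [-3.142, -0.002, 0.186]
ft_force: [-6.6, -2.8, 27.8]
opening: 0.567
grip_force: 30.0
```

Run:
```python
from h import *
st()
```

```text
43.3 [484.2 186.3  56.9] [-1.800e+02 -1.000e-01  1.066e+01] F [-6.6 -2.8 27.8] M [-0.5   1.25  0.07] op 0.567 g 30.0
```

Run:
```python
from h import *
for n in("side",):
    Q=[]
    for i in range(3):
        p,d=env.read_camera(n);P=cloud(n,d);im=p.astype(int)
        D=P[...,:2]-[484.2,186.4];a=np.radians(10.7);X=D[...,0]*np.cos(a)+D[...,1]*np.sin(a);W=-D[...,0]*np.sin(a)+D[...,1]*np.cos(a);Z=P[...,2]
        m=(abs(X)<45)&(abs(W)<34)&(Z>30)&(Z<84)&(im.min(-1)>45)&(im.max(-1)-im.min(-1)<28)&(im[...,2]-im[...,0]<4)
        Q.append(np.c_[X[m],W[m],Z[m]])
    Q=np.vstack(Q);print(len(Q),np.percentile(Q[:,2],[1,5,95,99]).round(1))
    t=Q[(abs(Q[:,0]+20)<14)&(abs(Q[:,1])<20)&(Q[:,2]>66)];print("top -x",np.median(t[:,2]),len(t))
    A=np.c_[t[:,:2],np.ones(len(t))];print(np.linalg.lstsq(A,t[:,2],rcond=None)[0].round(3))
    t=Q[(Q[:,0]>15)&(abs(Q[:,1])<20)&(Q[:,2]>66)];print("top +x",np.median(t[:,2]) if len(t) else None,len(t))
    e=Q[(Q[:,0]<-32)&(Q[:,1]>-22)];print("end low z",np.percentile(e[:,2],[1,3,10]).round(1))
st()
```

```text
1072 [34.5 38.3 76.5 77.8]
top -x 74.83103117519693 232
[5.0000e-03 1.0000e-03 7.4999e+01]
top +x None 0
end low z [34.1 35.9 39.5]
43.45 [484.2 186.4  56.9] [-1.800e+02 -1.000e-01  1.066e+01] F [-6.1 -2.9 26.8] M [-0.43  1.19  0.02] op 0.566 g 30.0
```

Call:
{"fn": "carry_out", "kwargs": {"series": [[-0.0005,0,0.001,0,0.4],[-0.0005,0,0.001,0,0.4],[-0.0005,0,0.001,0,0.4]]}}

```text
t: 43.82
eef_pos: [484.1, 186.3, 227.3]
tcp_rot: [-3.141, -0.004, 0.186]
ft_force: [-4.5, -1.5, 30.4]
opening: 0.568
grip_force: 30.0
```

Run:
```python
from h import *
st()
```

```text
43.83 [484.1 186.3  56.3] [-179.99   -0.2    10.66] F [-4.5 -1.5 30.4] M [-0.49  0.91  0.04] op 0.568 g 30.0
```

Run:
```python
from h import *
print(env.job_done());st()
```

```text
the job is handed in; nothing more can be done
None
the job is handed in; nothing more can be done
```

I turned the cover over and pressed it onto the large green vise's shell, then handed the job in at about 43.8 s with the arm still pushing at about 30 N. The cover's depth readings show it level and fully down on the shell. I did not check the clips directly, the bystanders were not re-measured at the end, and the hand-in returned no verdict.

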